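# Clamp a vial rack on the bench shaker with its swing-in retaining bar

## Robot

A 6-joint arm with a two-finger parallel gripper is mounted at the origin on a cart in front of the work surface, level with it; the furniture and walls round the work are solid. World frame = base frame: x ahead of the robot, y to its left, z up, the work surface at z = 0. Lengths are in m, angles in degrees, forces in N, time in s.
With the tool pointing down it reaches from about 0.425 to 1.125 m from the base axis. Payload 14.9 kg.
Tool frame: the origin (TCP) lies between the finger pads; the fingertips stand 17 mm ahead of it and the grasp point (between the pads) lies 2 mm behind it (finger_overhang is the distance from the TCP to the fingertips, in m); z points along the fingers, x is the direction in which the jaws open and shut, and the axes are right-handed (so a half turn about z gives the same grasp; the last joint's range is limited). The gripper opens to 91 mm and grips with 3 to 60 N. Pads are 32 mm wide; open, the fingers measure 118 mm over their backs; the gripper's body (76 mm by 178 mm) begins 60 mm behind the grasp point.
Start: joints at [65.586, 21.709, 99.362, -0, 58.929, -1.908], TCP at [0.268, 0.647, 0.231] pointing down, gripper open.
Joint ranges: [-158.91, 158.91], [-42.39, 125.64], [0.06, 152.35], [-60.88, 240.88], [17.5, 164.5], [-176.32, 176.32]. Speed limits (degrees/s): [108.29, 108.29, 136.94, 180, 180, 180].

## Interface

Orientations are given as a 3x3 rotation matrix whose columns are the frame's x, y, z axes.
In Python, from bench import * gives the robot as it stands.
- The arm moves only by the shell command python3 -m creep 'ROWS'. ROWS is JSON, a list of rows, each an object of numbers: "tx", "ty", "tz": the shift along the tool's x, y, z in units of 25 mm (1.0 is 25 mm); "wx", "wy", "wz": the turn, a rotation vector about the tool's x, y, z in units of 5 degrees (1.0 is 5 degrees); "gripper": the opening in per cent of the stroke, from 0 (shut) to 100 (fully open). A call has 1 to 12 rows; each row is the pose to reach, as a shift and turn from the pose commanded when the call began, along the tool's axes at that moment; what a row does not reach only later rows make up. A row lasts 1/10 s, in which the tool goes at most 50 mm and 8.59 degrees, less where a joint would pass 70% of its speed; a pose out of reach is approached as far as the arm can. A call with a gripper value outside its range is refused whole. The fingers move at their own pace and stop on an object; the grip force is fixed at half the most. Time passes only in rows, so rows that repeat a pose let the fingers close. It gives the time, the measured TCP pose, the force and the opening at its end, in the units of the state.
- sense(): the state, without advancing time (a new reading comes with each control period).
- capture(name): name is "scene" or "side" or "wrist"; returns the picture (480x640x3 uint8, red, green, blue); there is no depth.
- get_calibration(name): a dict with "intrinsics" (3x3 intrinsics, pixels), "position" and "attitude" of the camera in the world; the wrist camera has in their place "tool_from_camera" (4x4, takes a point from camera to tool coordinates, whose origin is the TCP and whose axes are the tool frame's). Camera axes: x right, y up, looking along -z (the intrinsics and any distortion apply to the point x, -y, -z); pixel columns grow to the right and rows downward; lengths in m; the calibration is good to about 2 mm. A picture is of the moment at which its call begins: read the wrist's pose just before it. get_calibration takes no time and is no camera call.
- job_done(): hands the job in, once; it reports no verdict.
The state is a dict: "time_s": time; "joint_pos": joint angles; "qd": joint speeds; "effort": joint torques, N m; "position": TCP position; "eef_rot": TCP orientation; "contact_force": force on the tool from outside, world axes, zero at the start; "torque": the same for the moment, N m; "opening": finger opening in m.
Only numpy, scipy, OpenCV 4.12 (cv2) and the standard library are available. Lean on these libraries where they do the work, as an engineer would, in place of code of your own. Each camera call takes 0.05 s, during which the arm holds its last target.

## Task

Clamp the vial rack on the bench shaker: take the loose flat bar, hook its slotted end fully home round the headed post on the shaker's platform, then swing the bar about the post until its plain end is right home under the keeper and the rack is held behind it against the back lip. Then lift the lock slide out of its open notch, shift it toward the keeper and drop it fully into the next notch, so that its tongue stops the bar from swinging out again. Feel for the stops and do not force anything against the shaker, and leave the bottle, the jar and the single vial on the bench where they stand.

Things in the scene. Friction and masses are not known exactly. Their poses are not given: they have to be found in the camera images.
- shaker: Low white bench shaker, fixed, with a flat grey platform 185 x 290 mm, its top 58 mm above the bench. Origin on the bench under its middle; x to its back, y to its left, z up; the display side faces -x. Platform spans x -86..99, y -145..145 mm. Lips 20 mm high round the rack: back lip face x 83, end lips y -111 and 61 (x 51..86). With the bar home, its long axis lies along y at x 15.
- keeper (a point): Keeper: steel bracket that houses the bar's plain end, open to the front (-x) and toward the post (-y). Point: shaker x 25 (face of its back stop), y 71 mm, platform height. In shaker mm: y 59..83, roof x 4..31 with underside 12 and top 16 above the platform; end cheek inner face y 79. The bar's plain end is at y 76 when home.
- post (a point): Foot of the pivot post's axis on the platform's top, shaker (15, -120) mm: steel shoulder screw, shank 7 mm diameter, head 17 mm diameter, underside 12 mm and top 17 mm above the platform: the bar must come in sideways under it, flat, its plain end some 25 degrees out to the front (-x). Near home the rack leaves no room for a finger behind the bar; push from the front.
- open_notch (a point): Middle of the open notch, at platform height, where the lock slide's origin starts. The notched rail is 10 mm wide (x), 16 mm high, along shaker y from 82 to 136 mm at x -10; its two notches are 9 mm long and 8 mm deep.
- lock_notch (a point): Middle of the locking notch, 20 mm nearer to the keeper and post (shaker -y) than the open notch, at platform height: where the lock slide's origin must end.
- bar: Loose flat aluminium bar, 214 x 20 x 8 mm, fork flared to 25 mm, 0.12 kg, rubber strip inlaid in one edge (either way up will do). Starts flat on the bench left of the shaker; a tall chromatograph stands left of it (world y over 0.46 m). Origin: mid-width on the underside, near its centre of mass; x along the bar to the fork tips (x 110 mm), plain end x -104. Slot 10 mm wide, bottom x 88, mouth 17.
- slot (a point): Point in the bar's slot, on the underside, where the post's axis is when the post touches the bottom of the slot (bar x +92 mm).
- free_end (a point): Middle of the bar's plain end, on the underside (bar x -104 mm).
- lock_slide: Lock slide straddling the notched rail (1.5 mm play), body 21 x 26 mm, 46 mm high, 0.08 kg. Origin: middle of underside; axes as the shaker's. Grip: black finger tab on top, 10 mm thick (x), 22 long (y), 23 to 46 mm up. Clears the teeth when lifted 8 mm; lifted 14 mm it still straddles the rail. Its tongue, 10 mm high, runs from its back cheek and reaches 36 mm toward -y; locked, it stands in front of the bar.
- rack: White vial rack full of small vials, 56 x 155 x 38 mm, 0.19 kg, loose on the platform with its long side (own y) along the back lip, some millimetres off it and perhaps a little askew. Origin: middle of its underside. It lies at shaker x 53 to 55 mm when held.
- amber_bottle: Bystander: brown glass bottle with black cap, 52 mm diameter, 105 mm high, standing. Origin: middle of its underside.
- septa_jar: Bystander: small white jar with screw lid, 40 mm diameter, 42 mm high, standing. Origin: middle of its underside.
- loose_vial: Bystander: single small brown vial, 12 mm diameter, 32 mm high, standing on the bench. Origin: middle of its underside.
Things that resemble listed ones, but are neither listed nor needed, are in the scene too. Of the things that look like the lock_slide, the smaller one is meant.

How it is judged (in metres and radians):
On the way, in this order (a step that is already met when the one before it is completed fails the run):
1. the bar's slot is hooked home round the post, under its head (horizontal distance between slot and post below 0.006 m and z of slot in the frame of shaker between 0.055 and 0.063 m), for 0.2 s.
2. the bar is swung home in the keeper (horizontal distance between slot and post below 0.005 m and angle between the x axis of bar and the y axis of shaker, either way round below 0.03 rad and x of free_end in the frame of shaker between 0.0115 and 0.0185 m and z of free_end in the frame of shaker between 0.055 and 0.061 m and z of slot in the frame of shaker between 0.055 and 0.061 m), for 0.2 s.
At the end, for the whole second after the job is handed in: Bar flat on the platform: slot within 5 mm of the post, in line within 0.03 rad, plain end within 3.5 mm of its home line under the keeper; rack upright, square, within 4 mm of the back lip; lock slide upright in the notch next to the keeper, within 2 mm of fully down; all at rest (all of step 2 and x of rack in the frame of shaker between 0.051 and 0.058 m and angle between the y axis of rack and the y axis of shaker, either way round below 0.04 rad and angle between rack's own z axis and vertical below 0.05 rad and y of lock_slide in the frame of shaker between 0.094 and 0.102 m and z of lock_slide in the frame of shaker between 0.055 and 0.06 m and angle between lock_slide's own z axis and vertical below 0.08 rad and linear speed of each of bar, lock_slide, rack below 0.01 m/s); the robot touches nothing.
It fails at once if the bar, the lock slide or the rack was forced against the shaker with more than 40 N (contact force between any of bar, lock_slide, rack and shaker above 40 N).
It fails at once if the rack was tipped or lifted out (angle between rack's own z axis and vertical above 0.25 rad or height (world z) of rack above 0.078 m).
It fails at once if a bystander was moved or knocked over (distance of any of amber_bottle, septa_jar, loose_vial from where it was at the start of the episode above 0.02 m or angle between any of amber_bottle, septa_jar, loose_vial's own z axis and vertical above 0.4 rad).
It also fails if it takes over 64 s, if anything falls off the work surface, if the arm or the gripper's body presses on something with over 40 N, if the wrist force passes 120 N, or if a joint passes its speed limit or range.

## Working session

There is one attempt and no reset: what is moved stays moved. The work goes in short steps, Python scripts to look and compute and a shell command to move; the robot and the scene stay as the last step left them, time stands still between calls to the robot, and variables do not carry over. Pictures are saved under pics/ and viewed, and the job is handed in when it is done.

```bash
ls; mkdir -p pics; cat > h.py <<'E'
from bench import *
import numpy as np, cv2
def cap(n,f):
    im=capture(n); cv2.imwrite('pics/'+f,im[:,:,::-1]); return im
E
python3 - <<'E'
from h import *
s=sense()
for k in s: print(k,np.round(s[k],4).tolist())
for n in ['scene','side','wrist']:
    cap(n,n+'0.png'); c=get_calibration(n); print(n,{k:np.round(v,4).tolist() if not isinstance(v,str) else v for k,v in c.items()})
E
```

```text
pics
time_s 0.0
joint_pos [65.5874, 21.7363, 99.3956, -0.0003, 58.9305, -1.9095]
qd [0.0489, 0.051, 0.0389, -0.0591, 0.1645, -0.0141]
effort [0.0024, -76.3723, -43.4369, 0.0652, 0.0425, -0.0001]
position [0.2678, 0.6463, 0.2303]
eef_rot [[0.3827, 0.9239, -0.0004], [0.9239, -0.3827, -0.001], [-0.0011, -0.0, -1.0]]
contact_force [-0.0269, -0.3134, 0.0082]
torque [0.019, -0.0714, -0.0383]
opening 0.0912
scene {'intrinsics': [[537.4546, 0.0, 312.1851], [0.0, 537.4546, 241.7615], [0.0, 0.0, 1.0]], 'position': [-0.2634, 0.547, 0.5437], 'attitude': [[-0.4449, 0.4146, -0.7939], [-0.8955, -0.2167, 0.3887], [-0.0109, 0.8839, 0.4676]]}
side {'intrinsics': [[508.8244, 0.0, 323.0432], [0.0, 508.8244, 250.0759], [0.0, 0.0, 1.0]], 'position': [0.8011, -0.3663, 0.8188], 'attitude': [[0.8917, -0.3754, 0.2529], [0.4525, 0.7277, -0.5155], [0.0094, 0.5741, 0.8187]]}
wrist {'intrinsics': [[359.9001, 0.0, 321.0218], [0.0, 359.9001, 242.8753], [0.0, 0.0, 1.0]], 'tool_from_camera': [[1.0, -0.0003, -0.0003, -0.0012], [-0.0004, -0.9658, -0.2592, -0.073], [-0.0003, 0.2592, -0.9658, -0.1529], [0.0, 0.0, 0.0, 1.0]]}
```

View pics/scene0.png

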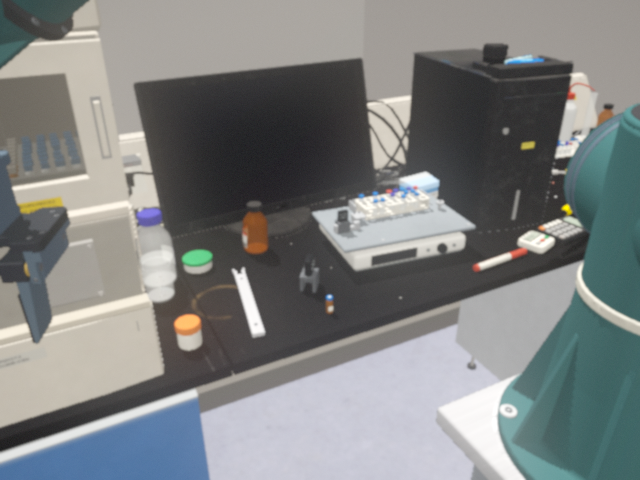

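View pics/side0.png

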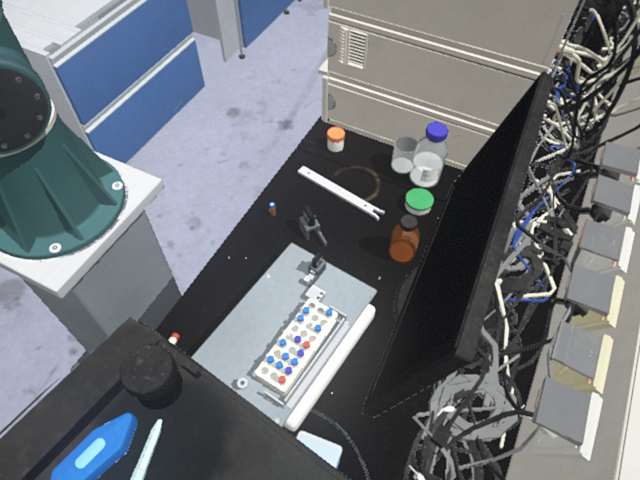

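View pics/wrist0.png

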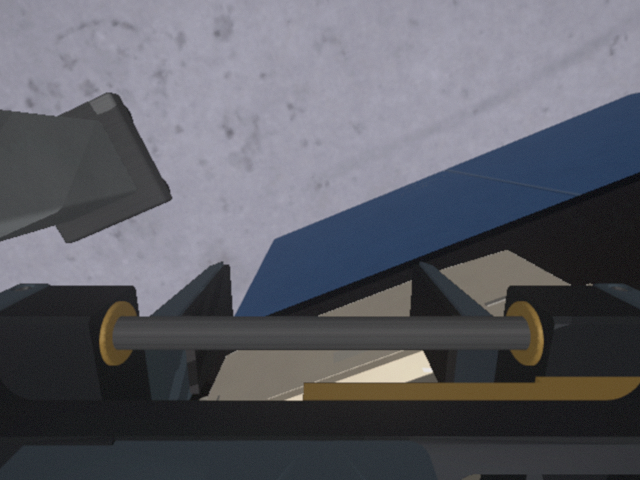

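```bash
cat >> h.py <<'E'
def crop(f,o,x0,y0,x1,y1):
    im=cv2.imread('pics/'+f)[y0:y1,x0:x1]; s=min(800/(x1-x0),600/(y1-y0)); cv2.imwrite('pics/'+o,cv2.resize(im,None,fx=s,fy=s,interpolation=cv2.INTER_CUBIC)); print(o,s)
def ray(n,u,v,st=None):
    c=get_calibration(n);K=np.array(c['intrinsics']);d=np.array([(u-K[0,2])/K[0,0],-(v-K[1,2])/K[1,1],-1])
    if n=='wrist':
        T=np.array(c['tool_from_camera']);R=np.array(st['eef_rot']);return np.array(st['position'])+R@T[:3,3],R@T[:3,:3]@d
    return np.array(c['position']),np.array(c['attitude'])@d
def atz(n,u,v,z,st=None):
    o,d=ray(n,u,v,st);return o+d*(z-o[2])/d[2]
def proj(n,P,st=None):
    c=get_calibration(n);K=np.array(c['intrinsics']);P=np.atleast_2d(P)
    if n=='wrist':
        T=np.array(c['tool_from_camera']);R=np.array(st['eef_rot']);p=np.array(st['position'])+R@T[:3,3];A=R@T[:3,:3]
    else: p=np.array(c['position']);A=np.array(c['attitude'])
    q=(P-p)@A;return np.c_[K[0,0]*q[:,0]/-q[:,2]+K[0,2],K[1,1]*-q[:,1]/-q[:,2]+K[1,2]]
E
python3 - <<'E'
from h import *
crop('side0.png','s1.png',190,235,390,385)
crop('side0.png','s1b.png',190,285,390,435)
crop('side0.png','s2.png',255,120,415,240)
crop('scene0.png','c1.png',300,165,480,285)
crop('scene0.png','c2.png',160,200,340,350)
E
```

```text
s1.png 4.0
s1b.png 4.0
s2.png 5.0
c1.png 4.444444444444445
c2.png 4.0
```

View pics/s1.png

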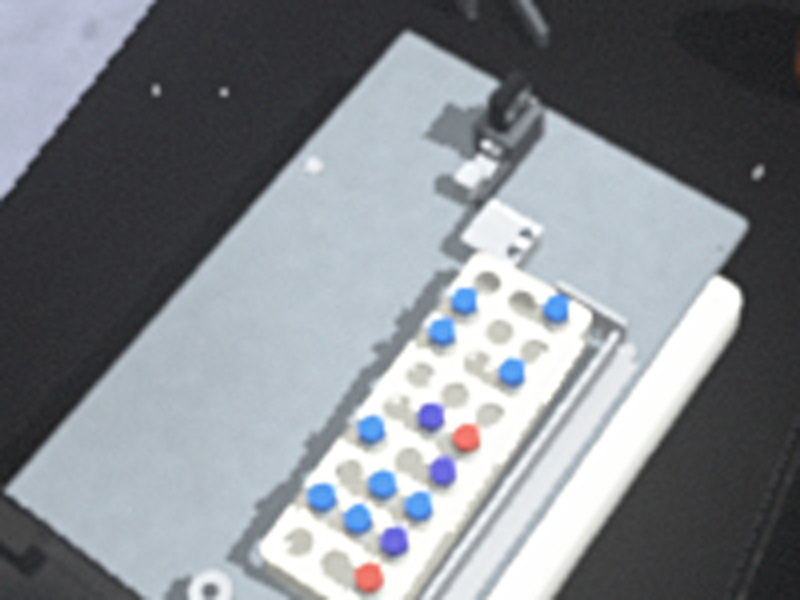

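View pics/s1b.png

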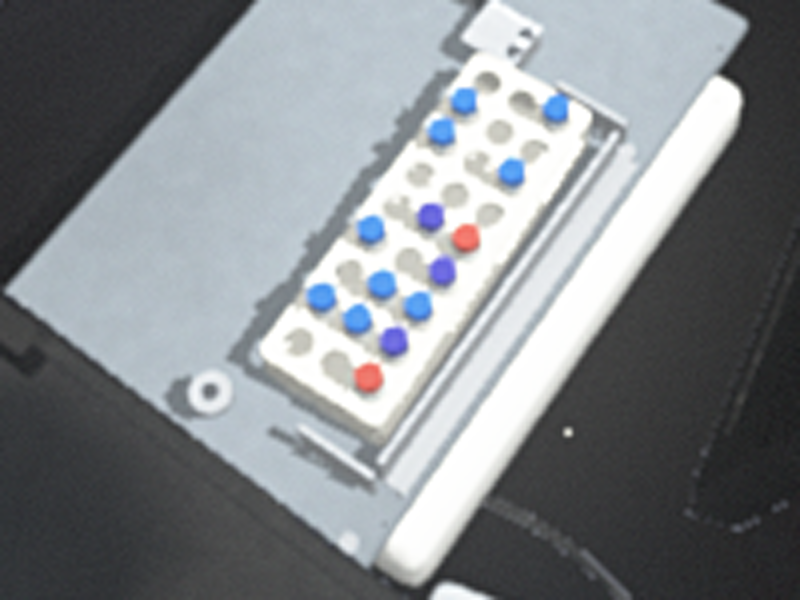

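View pics/s2.png

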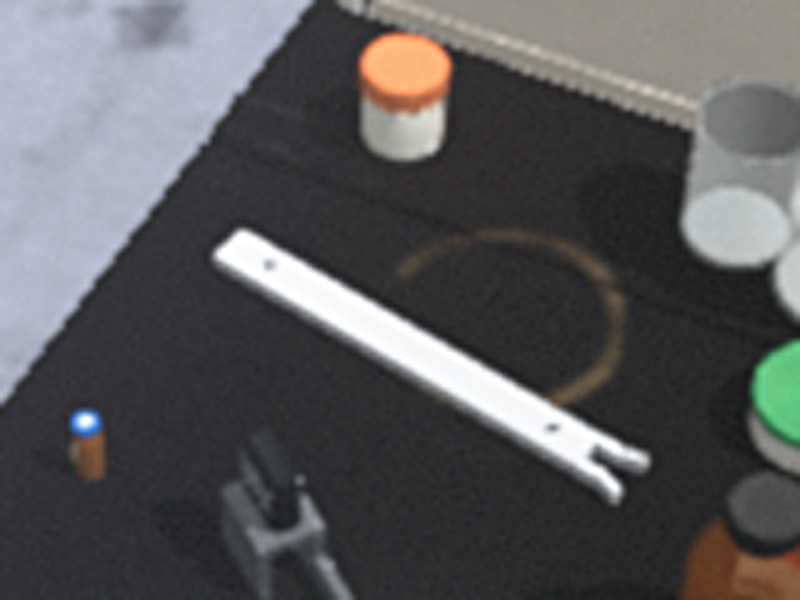

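View pics/c1.png

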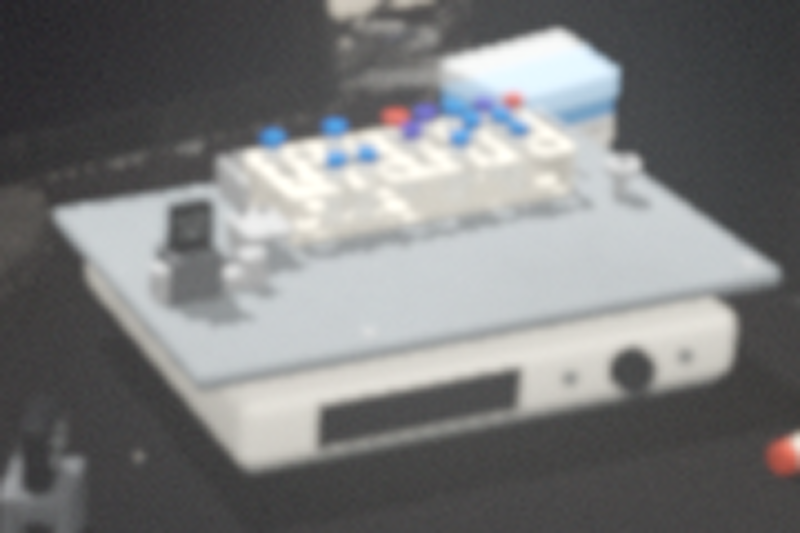

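View pics/c2.png

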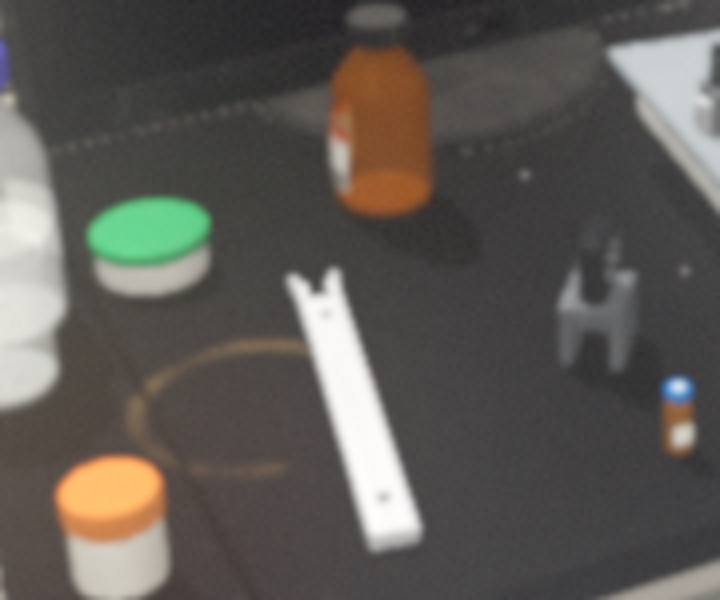

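```bash
python3 - <<'E'
from h import *
from scipy.optimize import least_squares
obs=[(('side'),292,242.5,-86,145,58),('side',377,291.2,99,145,58),('side',191.2,357.5,-86,-145,58),('side',242.5,383,15,-120,75)]
# scene corners: c1 offset(300,165) s 4.444
s=4.4444
for u,v,x,y in [(203,382,-86,145),(52,210,99,145),(780,272,-86,-145)]: obs.append(('scene',300+u/s,165+v/s,x,y,58))
def W(p,x,y,z):
    c,sn=np.cos(p[2]),np.sin(p[2]);x,y=x/1e3,y/1e3
    return np.array([p[0]+c*x-sn*y,p[1]+sn*x+c*y,z/1e3])
for names in (['side'],['scene'],['side','scene']):
    def f(p): return np.concatenate([(proj(n,W(p,x,y,z))[0]-[u,v]) for n,u,v,x,y,z in obs if n in names])
    r=least_squares(f,[0.7,0.1,0]); print(names,r.x[:2],np.degrees(r.x[2]),np.round(r.fun,1))
p=[(240,228),(213,252),(650,458),(620,490),(594,449)]
for u,v in p: print('bar',np.round(atz('side',255+u/5,120+v/5,0.008),4))
for u,v in [(368,530),(420,525),(290,275),(338,270)]: print('bar scene',np.round(atz('scene',160+u/4,200+v/4,0.008),4))
print('vial',atz('side',255+87/5,120+420/5,0.032)); print('vial',atz('scene',160+679/4,200+388/4,0.032))
print('bottle cap',atz('side',255+765/5,120+490/5,.105),atz('scene',160+377/4,200+15/4,.105))
print('jar',atz('side',255+405/5,120+65/5,.042),atz('scene',160+110/4,200+485/4,.042))
print('decoy',atz('side',255+265/5,120+440/5,.08))
E
```

```text
['side'] [ 0.57474261 -0.04701823] -7.657032545794926 [ 2.3 -2.2  3.3 -1.6 -6.1  4.4  1.  -2.3]
['scene'] [ 0.56997845 -0.04876706] -6.076916761715453 [-0.3 -0.1 -0.6  0.1  0.9 -0.5]
['side', 'scene'] [ 0.57352911 -0.04805204] -7.2393864797818805 [ 0.8 -2.1  2.1 -2.  -6.9  5.3  0.5 -1.8 -3.1 -1.3 -1.2 -1.1 -0.4 -0.4]
bar [0.4086 0.3265 0.008 ]
bar [0.405  0.3083 0.008 ]
bar [0.6202 0.2889 0.008 ]
bar [0.6159 0.2677 0.008 ]
bar [0.5978 0.2827 0.008 ]
bar scene [0.4099 0.3278 0.008 ]
bar scene [0.4033 0.3078 0.008 ]
bar scene [0.6173 0.2898 0.008 ]
bar scene [0.611  0.2673 0.008 ]
vial [0.41607912 0.18337754 0.032     ]
vial [0.41125914 0.18462921 0.032     ]
bottle cap [0.68437059 0.21581665 0.105     ] [0.68275803 0.21302165 0.105     ]
jar [0.44281897 0.41957174 0.042     ] [0.44039143 0.42158701 0.042     ]
decoy [0.50393762 0.17210484 0.08      ]
```

```bash
python3 - <<'E'
from h import *
for n,u,v,z,l in [('scene',163,372,0,'chrom corner bottom'),('side',323,122,0,'chrom front corner'),('side',460,172,0,'chrom r'),('scene',500,222,0,'tower front-left bottom?'),('scene',408,180,0,'tower back-left'),('side',138,320,.35,'tower top corner?'),('side',300,445,.35,'tower top'),('scene',412,50,.35,'tw top backleft'),('scene',490,85,.35,'tw top frontleft?'),('side',370,412,0,'monitor base'),('scene',340,345,0,'bench edge'),('side',228,250,0,'bench edge')]:
    print(l,np.round(atz(n,u,v,z),3))
crop('scene0.png','c3.png',380,30,640,230)
crop('side0.png','s3.png',0,310,340,480)
E
```

```text
chrom corner bottom [0.391 0.477 0.   ]
chrom front corner [0.379 0.482 0.   ]
chrom r [0.722 0.476 0.   ]
tower front-left bottom? [ 0.546 -0.332  0.   ]
tower back-left [ 0.863 -0.3    0.   ]
tower top corner? [ 0.528 -0.236  0.35 ]
tower top [ 0.734 -0.269  0.35 ]
tw top backleft [ 0.815 -0.247  0.35 ]
tw top frontleft? [ 0.433 -0.132  0.35 ]
monitor base [ 0.759 -0.1    0.   ]
bench edge [0.326 0.212 0.   ]
bench edge [0.382 0.064 0.   ]
c3.png 3.0
s3.png 2.3529411764705883
```

View pics/c3.png

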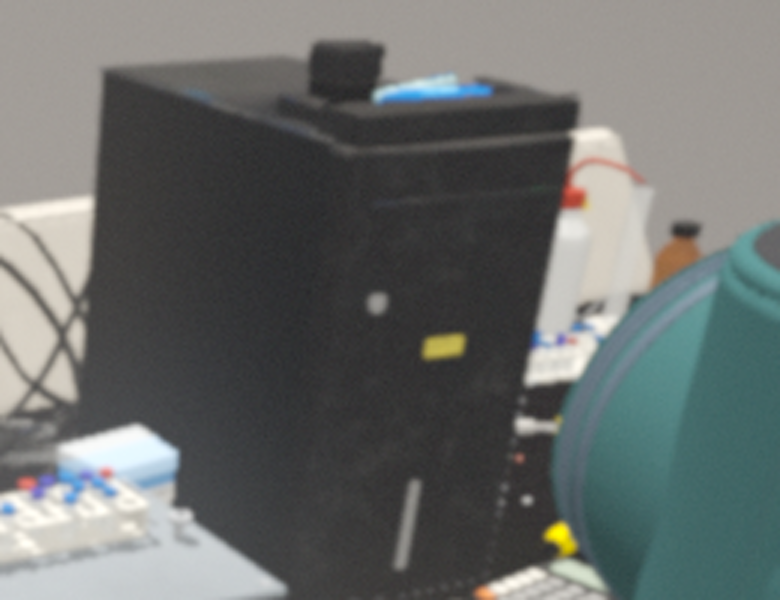

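View pics/s3.png

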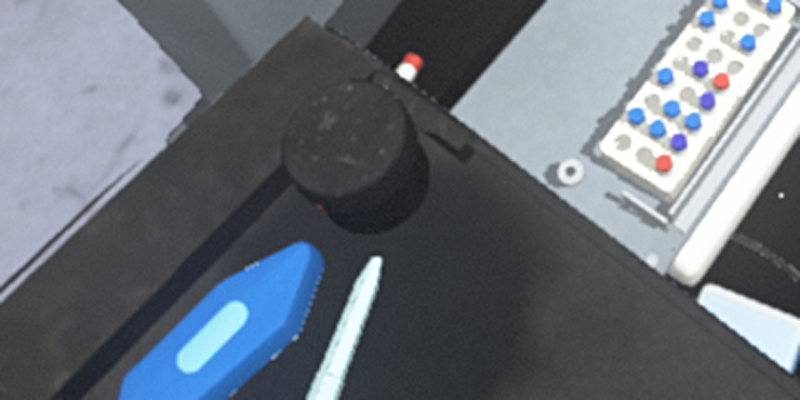

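```bash
cat >> h.py <<'E'
def plan(pos,ang=None,st=None):
    st=st or sense();R=np.array(st['eef_rot']);d=R.T@(np.array(pos)-np.array(st['position']))
    a=np.degrees(np.arctan2(R[1,0],R[0,0]))
    from scipy.spatial.transform import Rotation as Ro
    if ang is not None:
        t=np.radians(ang);Rt=np.array([[np.cos(t),np.sin(t),0],[np.sin(t),-np.cos(t),0],[0,0,-1.]])
        w=Ro.from_matrix(R.T@Rt).as_rotvec(degrees=True)
    else: w=np.zeros(3)
    print('cur',np.round(st['position'],4),'toolx ang',round(a,2),'q',np.round(st['joint_pos'],1),'F',np.round(st['contact_force'],1),'open',round(st['opening'],4),'t',round(st['time_s'],2))
    print('units t',np.round(d/.025,3),'w',np.round(w/5,3))
E
python3 - <<'E'
from h import *
plan([.30,.38,.25])
for n,u,v,z in [('scene',483,230,0)]: print(atz(n,u,v,z))
# tower height
o1,d1=ray('scene',493,80);o2,d2=ray('side',130,318)
A=np.c_[d1,-d2];t=np.linalg.lstsq(A,o2-o1,rcond=None)[0];print(o1+d1*t[0],o2+d2*t[1])
E
```

```text
cur [0.2678 0.6465 0.2305] toolx ang 67.49 q [65.6 21.7 99.4  0.  58.9 -1.9] F [ 0.1  0.3 -0.2] open 0.0913 t 0.15
units t [-9.355  5.268 -0.773] w [0. 0. 0.]
[ 0.53288902 -0.26913122  0.        ]
[ 0.5210577  -0.22337238  0.33432593] [ 0.5112459  -0.23416427  0.33727131]
```

```bash
python3 -m creep '[{"tx":-2,"ty":1},{"tx":-4,"ty":2.2},{"tx":-6,"ty":3.4,"tz":-0.5},{"tx":-8,"ty":4.6,"tz":-0.8},{"tx":-9.4,"ty":5.3,"tz":-0.8},{"tx":-9.4,"ty":5.3,"tz":-0.8},{"tx":-9.4,"ty":5.3,"tz":-0.8},{"tx":-9.4,"ty":5.3,"tz":-0.8},{"tx":-9.4,"ty":5.3,"tz":-0.8}]'
python3 -c "
from h import *
plan([.46,.305,.28],-10)"
```

```text
cur [0.2678 0.6465 0.2305] toolx ang 67.49 q [65.6 21.7 99.4  0.  58.9 -1.9] F [ 0.1  0.3 -0.2] open 0.0913 t 0.15
units t [-9.677 12.329 -1.973] w [6.0000e-03 8.0000e-03 1.5499e+01]invalid input
```

```bash
python3 -m creep '[{"tx":-2,"ty":1,"tz":-0.4,"wx":0,"wy":0,"wz":0,"gripper":100}]'
```

```text
time_s: 0.25
position: [0.2711, 0.5996, 0.2383]
eef_rot: [[0.381, 0.924, -0.0], [0.924, -0.381, -0.0], [-0.001, -0.0, -1.0]]
contact_force: [0.3, -1.1, -0.7]
opening: 0.0912
```

All keys are required. Continuing.

```bash
python3 -m creep '[{"tx":-2,"ty":1.2,"tz":-0.4,"wx":0,"wy":0,"wz":0,"gripper":100},{"tx":-4,"ty":2.4,"tz":-0.4,"wx":0,"wy":0,"wz":0,"gripper":100},{"tx":-6,"ty":3.6,"tz":-0.4,"wx":0,"wy":0,"wz":0,"gripper":100},{"tx":-7.4,"ty":4.2,"tz":-0.4,"wx":0,"wy":0,"wz":0,"gripper":100},{"tx":-8,"ty":6,"tz":-0.8,"wx":0,"wy":0,"wz":1.6,"gripper":100},{"tx":-8,"ty":8,"tz":-1,"wx":0,"wy":0,"wz":3.2,"gripper":100},{"tx":-8,"ty":9.5,"tz":-1.2,"wx":0,"wy":0,"wz":4.8,"gripper":100},{"tx":-8,"ty":11,"tz":-1.5,"wx":0,"wy":0,"wz":6.4,"gripper":100},{"tx":-8,"ty":11,"tz":-1.5,"wx":0,"wy":0,"wz":8,"gripper":100},{"tx":-8,"ty":11,"tz":-1.5,"wx":0,"wy":0,"wz":9.6,"gripper":100},{"tx":-8,"ty":11,"tz":-1.5,"wx":0,"wy":0,"wz":11.2,"gripper":100},{"tx":-8,"ty":11,"tz":-1.5,"wx":0,"wy":0,"wz":12.8,"gripper":100}]'
python3 -c "
from h import *
plan([.46,.305,.25],-100.6)"
```

```text
time_s: 1.45
position: [0.4489, 0.3074, 0.277]
eef_rot: [[0.998, 0.055, -0.0], [0.055, -0.998, -0.0], [-0.0, 0.0, -1.0]]
contact_force: [-0.5, -0.1, -0.3]
opening: 0.0908
cur [0.4489 0.3074 0.277 ] toolx ang 3.15 q [ 31.9   4.4 115.7   0.   59.9  28.8] F [-0.5 -0.1 -0.3] open 0.0908 t 1.45
units t [0.438 0.119 1.081] w [5.0000e-03 1.0000e-03 2.0749e+01]
```

```bash
python3 -m creep '[{"tx":0.5,"ty":0.1,"tz":1,"wx":0,"wy":0,"wz":1.7,"gripper":100},{"tx":0.5,"ty":0.1,"tz":1,"wx":0,"wy":0,"wz":3.4,"gripper":100},{"tx":0.5,"ty":0.1,"tz":1,"wx":0,"wy":0,"wz":5.1,"gripper":100},{"tx":0.5,"ty":0.1,"tz":1,"wx":0,"wy":0,"wz":6.8,"gripper":100},{"tx":0.5,"ty":0.1,"tz":1,"wx":0,"wy":0,"wz":8.5,"gripper":100},{"tx":0.5,"ty":0.1,"tz":1,"wx":0,"wy":0,"wz":10.2,"gripper":100},{"tx":0.5,"ty":0.1,"tz":1,"wx":0,"wy":0,"wz":11.9,"gripper":100},{"tx":0.5,"ty":0.1,"tz":1,"wx":0,"wy":0,"wz":13.6,"gripper":100},{"tx":0.5,"ty":0.1,"tz":1,"wx":0,"wy":0,"wz":15.3,"gripper":100},{"tx":0.5,"ty":0.1,"tz":1,"wx":0,"wy":0,"wz":17,"gripper":100},{"tx":0.5,"ty":0.1,"tz":1,"wx":0,"wy":0,"wz":18.7,"gripper":100},{"tx":0.5,"ty":0.1,"tz":1,"wx":0,"wy":0,"wz":20.4,"gripper":100}]' >/dev/null
python3 -c "
from h import *
plan([.5089,.2985,.16],-100.6)"
```

```text
cur [0.4615 0.3057 0.2521] toolx ang -98.86 q [ 31.1   7.  115.7  -0.   57.3 130. ] F [ 0.2 -0.3  0.1] open 0.091 t 2.65
units t [-0.007 -1.921  3.683] w [ 0.003 -0.002  0.348]
```

```bash
python3 -m creep '[{"tx":0,"ty":-1,"tz":1.6,"wx":0,"wy":0,"wz":0.35,"gripper":100},{"tx":0,"ty":-1.92,"tz":3.2,"wx":0,"wy":0,"wz":0.35,"gripper":100},{"tx":0,"ty":-1.92,"tz":3.68,"wx":0,"wy":0,"wz":0.35,"gripper":100},{"tx":0,"ty":-1.92,"tz":3.68,"wx":0,"wy":0,"wz":0.35,"gripper":100}]' >/dev/null
python3 -c "
from h import *
plan([.5089,.2985,.019],-100.6)
import json;json.dump({k:np.array(v).tolist() for k,v in sense().items()},open('st_w1.json','w'))
cap('wrist','w1.png')"
```

```text
cur [0.5079 0.298  0.1582] toolx ang -100.29 q [ 28.1  17.6 114.2   0.   48.5 128.4] F [-0.2  0.6  0.2] open 0.0919 t 3.05
units t [-0.041 -0.052  5.569] w [ 0.036 -0.028  0.062]
```

View pics/w1.png

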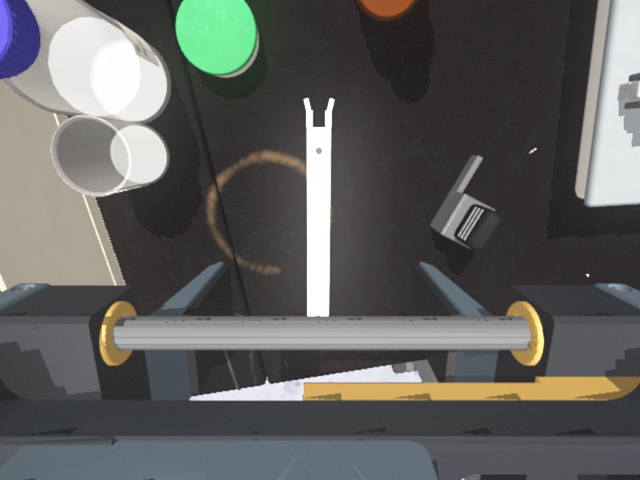

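```bash
python3 -c "
from h import *
import json;st=json.load(open('st_w1.json'))
for u,v in [(306,99),(334,99),(319,127),(307.5,260),(330,260),(307,310),(329,310),(307.5,140),(331,140)]:
    p=atz('wrist',u,v,.008,st); print((u,v),np.round(p,4),'tool',np.round(np.array(st['eef_rot']).T@(p-st['position']),4))
"
```

```text
(306, 99) [0.6163 0.2889 0.008 ] tool [-0.0108 -0.1087  0.1499]
(334, 99) [0.6123 0.2672 0.008 ] tool [ 0.0113 -0.1087  0.1499]
(319, 127) [0.5938 0.2826 0.008 ] tool [-0.0006 -0.0877  0.15  ]
(307.5, 260) [0.4855 0.3127 0.008 ] tool [-0.0108  0.0242  0.1503]
(330, 260) [0.4819 0.2932 0.008 ] tool [0.009  0.0243 0.1503]
(307, 310) [0.4382 0.3222 0.008 ] tool [-0.0118  0.0725  0.1504]
(329, 310) [0.4346 0.3024 0.008 ] tool [0.0084 0.0725 0.1505]
(307.5, 140) [0.5856 0.2936 0.008 ] tool [-0.0099 -0.0777  0.15  ]
(331, 140) [0.5822 0.2748 0.008 ] tool [ 0.0091 -0.0777  0.15  ]
```

```bash
python3 -m creep '[{"tx":-0.04,"ty":-0.05,"tz":1.5,"wx":0.04,"wy":-0.03,"wz":0,"gripper":60},{"tx":-0.04,"ty":-0.05,"tz":3,"wx":0.04,"wy":-0.03,"wz":0,"gripper":60},{"tx":-0.04,"ty":-0.05,"tz":4.5,"wx":0.04,"wy":-0.03,"wz":0,"gripper":60},{"tx":-0.04,"ty":-0.05,"tz":5.1,"wx":0.04,"wy":-0.03,"wz":0,"gripper":60},{"tx":-0.04,"ty":-0.05,"tz":5.45,"wx":0.04,"wy":-0.03,"wz":0,"gripper":60},{"tx":-0.04,"ty":-0.05,"tz":5.45,"wx":0.04,"wy":-0.03,"wz":0,"gripper":60}]' 
python3 -c "
from h import *
plan([.5079,.298,.0195],-100.3)"
```

```text
time_s: 3.7
position: [0.5107, 0.2999, 0.0248]
eef_rot: [[-0.178, -0.984, 0.004], [-0.984, 0.178, 0.002], [-0.003, -0.004, -1.0]]
contact_force: [-0.2, -0.7, 0.6]
opening: 0.0551
cur [0.5107 0.2999 0.0248] toolx ang -100.24 q [ 28.2  30.2 114.7  -0.   34.8 128.4] F [-0.2 -0.7  0.6] open 0.0551 t 3.7
units t [0.095 0.099 0.21 ] w [-0.045  0.034  0.012]
```

```bash
python3 -m creep '[{"tx":0,"ty":0.05,"tz":0.1,"wx":-0.04,"wy":0.03,"wz":0,"gripper":60},{"tx":0,"ty":0.05,"tz":0.1,"wx":-0.04,"wy":0.03,"wz":0,"gripper":60}]' 
python3 -c "
from h import *
plan([.5079,.298,.0195],-100.3)"
```

```text
time_s: 3.9
position: [0.5098, 0.3002, 0.0227]
eef_rot: [[-0.178, -0.984, 0.001], [-0.984, 0.178, 0.001], [-0.001, -0.001, -1.0]]
contact_force: [0.3, -0.1, -0.6]
opening: 0.0548
cur [0.5098 0.3002 0.0227] toolx ang -100.25 q [ 28.2  30.4 114.6  -0.   34.9 128.5] F [ 0.3 -0.1 -0.6] open 0.0548 t 3.9
units t [0.1   0.06  0.129] w [-0.014  0.011  0.011]
```

```bash
python3 -m creep '[{"tx":0.08,"ty":0,"tz":0.13,"wx":0,"wy":0,"wz":0,"gripper":60},{"tx":0.08,"ty":0,"tz":0.13,"wx":0,"wy":0,"wz":0,"gripper":60},{"tx":0.08,"ty":0,"tz":0.13,"wx":0,"wy":0,"wz":0,"gripper":0},{"tx":0.08,"ty":0,"tz":0.13,"wx":0,"wy":0,"wz":0,"gripper":0},{"tx":0.08,"ty":0,"tz":0.13,"wx":0,"wy":0,"wz":0,"gripper":0},{"tx":0.08,"ty":0,"tz":0.13,"wx":0,"wy":0,"wz":0,"gripper":0},{"tx":0.08,"ty":0,"tz":0.13,"wx":0,"wy":0,"wz":0,"gripper":0},{"tx":0.08,"ty":0,"tz":0.13,"wx":0,"wy":0,"wz":0,"gripper":0}]' 
```

```text
time_s: 4.7
position: [0.5089, 0.2978, 0.0183]
eef_rot: [[-0.178, -0.984, 0.0], [-0.984, 0.178, 0.0], [-0.0, -0.0, -1.0]]
contact_force: [0.2, 0.5, 0.6]
opening: 0.0198
```

```bash
python3 -m creep '[{"tx":0,"ty":0,"tz":-1,"wx":0,"wy":0,"wz":0,"gripper":0},{"tx":0,"ty":0,"tz":-2.5,"wx":0,"wy":0,"wz":0,"gripper":0},{"tx":0,"ty":0,"tz":-4.5,"wx":0,"wy":0,"wz":0,"gripper":0},{"tx":0,"ty":0,"tz":-6,"wx":0,"wy":0,"wz":0,"gripper":0},{"tx":0,"ty":0,"tz":-7.2,"wx":0,"wy":0,"wz":0,"gripper":0},{"tx":0,"ty":0,"tz":-7.2,"wx":0,"wy":0,"wz":0,"gripper":0},{"tx":0,"ty":0,"tz":-7.2,"wx":0,"wy":0,"wz":0,"gripper":0},{"tx":0,"ty":0,"tz":-7.2,"wx":0,"wy":0,"wz":0,"gripper":0}]' 
python3 -c "
from h import *
plan([.526,-.0354,.18],-161)
cap('scene','c4.png')"
```

```text
time_s: 5.5
position: [0.5082, 0.2974, 0.1969]
eef_rot: [[-0.178, -0.984, -0.002], [-0.984, 0.178, -0.001], [0.001, 0.002, -1.0]]
contact_force: [-0.8, -0.0, -1.2]
opening: 0.0193
cur [0.5082 0.2974 0.1969] toolx ang -100.26 q [ 28.1  14.4 113.4   0.   52.3 128.3] F [-0.8 -0.  -1.2] open 0.0193 t 5.5
units t [12.971 -3.074  0.687] w [ 9.0000e-03 -2.2000e-02  1.2148e+01]
```

View pics/c4.png

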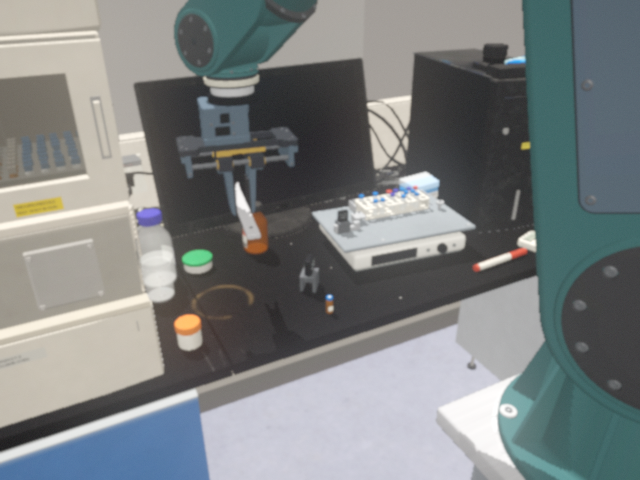

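```bash
python3 -m creep '[{"tx":1,"ty":-0.3,"tz":0,"wx":0,"wy":0,"wz":1,"gripper":0},{"tx":2.5,"ty":-0.6,"tz":0,"wx":0,"wy":0,"wz":2.4,"gripper":0},{"tx":4,"ty":-1,"tz":0,"wx":0,"wy":0,"wz":3.8,"gripper":0},{"tx":5.5,"ty":-1.3,"tz":0,"wx":0,"wy":0,"wz":5.2,"gripper":0},{"tx":7,"ty":-1.7,"tz":0,"wx":0,"wy":0,"wz":6.6,"gripper":0},{"tx":8.5,"ty":-2,"tz":0,"wx":0,"wy":0,"wz":8,"gripper":0},{"tx":10,"ty":-2.4,"tz":0,"wx":0,"wy":0,"wz":9.4,"gripper":0},{"tx":11.5,"ty":-2.7,"tz":0,"wx":0,"wy":0,"wz":10.8,"gripper":0},{"tx":12.5,"ty":-2.9,"tz":0,"wx":0,"wy":0,"wz":11.6,"gripper":0},{"tx":12.97,"ty":-3.07,"tz":0,"wx":0,"wy":0,"wz":12.15,"gripper":0},{"tx":12.97,"ty":-3.07,"tz":0,"wx":0,"wy":0,"wz":12.15,"gripper":0},{"tx":12.97,"ty":-3.07,"tz":0,"wx":0,"wy":0,"wz":12.15,"gripper":0}]' 
python3 -c "
from h import *
plan([.526,-.0354,.13],-161)
import json;json.dump({k:np.array(v).tolist() for k,v in sense().items()},open('st_w2.json','w'))
cap('wrist','w2.png')"
```

```text
time_s: 6.75
position: [0.5265, -0.0344, 0.1977]
eef_rot: [[-0.945, -0.327, -0.001], [-0.327, 0.945, 0.0], [0.001, 0.001, -1.0]]
contact_force: [-0.0, 0.5, -1.4]
opening: 0.0196
cur [ 0.5265 -0.0344  0.1977] toolx ang -160.93 q [ -6.3   8.8 120.2   0.   51.  154.7] F [-0.   0.5 -1.4] open 0.0196 t 6.75
units t [ 0.028 -0.034  2.706] w [ 0.007 -0.01   0.014]
```

View pics/w2.png

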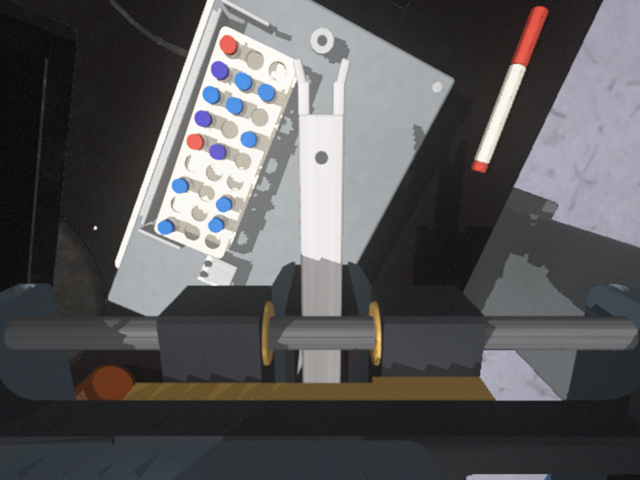

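```bash
python3 -c "
from h import *
crop('w2.png','w2a.png',190,0,470,210)
crop('w2.png','w2b.png',90,190,290,340)"
```

```text
w2a.png 2.857142857142857
w2b.png 4.0
```

View pics/w2a.png

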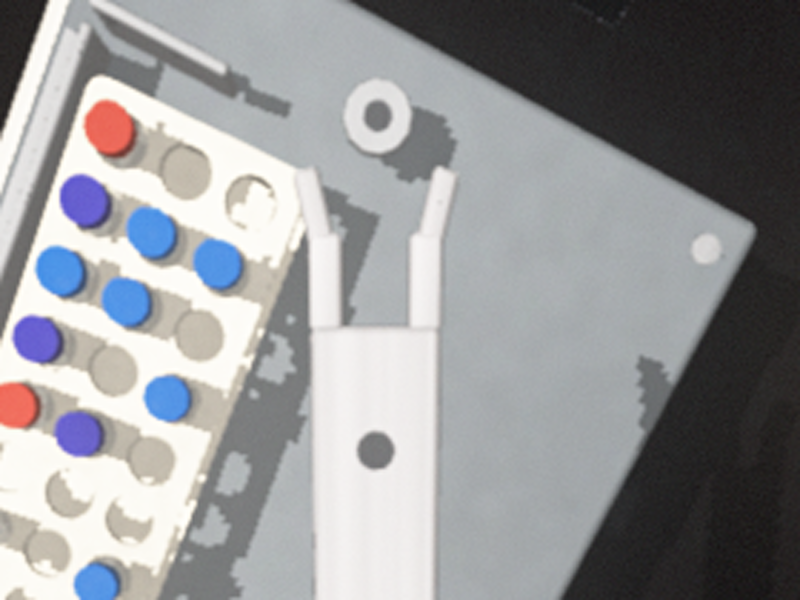

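View pics/w2b.png

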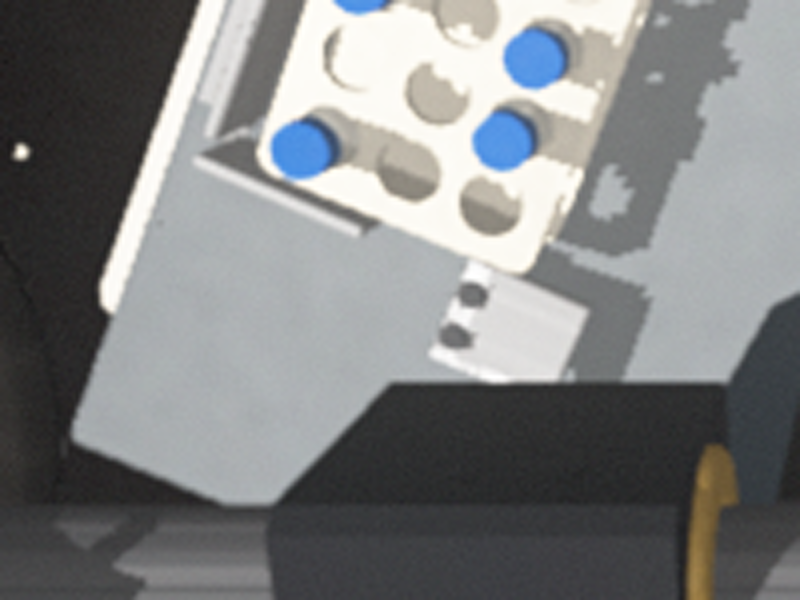

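```bash
python3 - <<'E'
from h import *
import json
from scipy.optimize import least_squares
st=json.load(open('st_w2.json'))
obs=[('wrist',322.3,40.6,15,-120,75),('wrist',454.2,80.5,-86,-145,58),('wrist',108,299.2,99,145,58),('wrist',197.5,278.8,31,83,74),('wrist',237,265.8,4,59,74),('wrist',209.2,254.5,31,59,74)]
s=4.4444
sc=[('scene',300+u/s,165+v/s,x,y,58) for u,v,x,y in [(203,382,-86,145),(52,210,99,145),(780,272,-86,-145)]]
sd=[('side',292,242.5,-86,145,58),('side',377,291.2,99,145,58),('side',242.5,383,15,-120,75)]
def W(p,x,y,z):
    c,sn=np.cos(p[2]),np.sin(p[2]);x,y=x/1e3,y/1e3
    return np.array([p[0]+c*x-sn*y,p[1]+sn*x+c*y,z/1e3])
for ob in (obs,sc,sd,obs+sc+sd):
    f=lambda p:np.concatenate([(proj(n,W(p,x,y,z),st)[0]-[u,v]) for n,u,v,x,y,z in ob])
    r=least_squares(f,[0.57,-.05,-.1]); print(r.x[:2],np.degrees(r.x[2]),np.round(r.fun,1)); print('post',W(r.x,15,-120,75))
R=np.array(st['eef_rot']);P=np.array(st['position'])
zt=P[2]-.0183+.008
for l,u,v in [('tipL',306/2.857+190,170/2.857),('tipR',446/2.857+190,170/2.857),('slotbot',375/2.857+190,326/2.857),('axis far',(313+439)/2/2.857+190,340/2.857),('axis near',322,240)]:
    print(l,np.round(R.T@(atz('wrist',u,v,zt,st)-P),4))
print('post tool',np.round(R.T@(atz('wrist',322.3,40.6,.075,st)-P),4))
E
```

```text
[ 0.57106132 -0.05043648] -6.68574162870886 [ 0.1 -0.5  3.9 -2.2 -3.   1.9 -0.9  0.7  1.4  2.3 -2.  -0.3]
post [ 0.57198848 -0.17136679  0.075     ]
[ 0.56997845 -0.04876706] -6.076916870734872 [-0.3 -0.1 -0.6  0.1  0.9 -0.5]
post [ 0.57219054 -0.1696807   0.075     ]
[ 0.5736589 -0.0520293] -7.0790057914764555 [-0.4 -0.6  1.1 -0.4 -0.7  0.6]
post [ 0.57375601 -0.17296313  0.075     ]
[ 0.57128363 -0.05050957] -6.73912215768533 [-0.  -0.7  3.8 -2.2 -3.3  1.6 -1.2  0.5  1.1  2.1 -2.3 -0.5 -0.7 -0.9
  0.1 -0.7  1.2 -0.5 -1.7 -1.7 -0.  -2.1 -1.  -0.8]
post [ 0.57209813 -0.17144069  0.075     ]
tipL [-0.0091 -0.1084  0.0102]
tipR [ 0.0111 -0.1084  0.0102]
slotbot [ 0.0008 -0.0871  0.0102]
axis far [ 0.001  -0.0851  0.0102]
axis near [ 0.0012 -0.0314  0.0103]
post tool [ 0.0016 -0.1441  0.1226]
```

```bash
python3 - <<'E'
from h import *
import json
st=json.load(open('st_w2.json'))
p=np.array([.5711,-.0505]);t=np.radians(-6.7);A=np.array([[np.cos(t),-np.sin(t)],[np.sin(t),np.cos(t)]])
for l,u,v,z in [('fr',298.5,61,.096),('br',223,27,.096),('fl',222,258,.096),('bl',155,231,.096),('post',322.3,40.6,.075),('lip',190+88/2.857,28/2.857,.078),('lip2',90+205/4,190+135/4,.078),('keeper fr',237,265.8,.074)]:
    q=atz('wrist',u,v,z,st)[:2]; print(l,np.round(((q-p)@A)*1000,1))
E
```

```text
fr [ 21.3 -97.5]
br [ 72.4 -94.5]
fl [16.4 47.9]
bl [67.8 49.9]
post [  14.9 -119.6]
lip [  83.6 -106.1]
lip2 [85.  56.5]
keeper fr [ 5.7 57.7]
```

```bash
cat >> h.py <<'E'
POST=np.array([.572,-.1714])
SH=np.array([.5711,-.0505]);SY=-6.7
def slotplan(out,back,z,ox=.001,oy=-.0911):
    yaw=SY-90+out;a=np.radians(yaw-90);d=np.array([np.cos(np.radians(yaw)),np.sin(np.radians(yaw))])
    S=POST-back*d;x=np.array([np.cos(a),np.sin(a)]);y=np.array([np.sin(a),-np.cos(a)])
    T=S-ox*x-oy*y; print('target',np.round(T,4)); plan([T[0],T[1],z],yaw-90)
def shw(x,y,z=0):
    t=np.radians(SY);return np.array([SH[0]+np.cos(t)*x/1e3-np.sin(t)*y/1e3,SH[1]+np.sin(t)*x/1e3+np.cos(t)*y/1e3,z])
E
python3 -c "
from h import *
slotplan(30,.045,.095)"
```

```text
target [ 0.5191 -0.046 ]
cur [ 0.5265 -0.0341  0.1978] toolx ang -160.9 q [ -6.2   8.8 120.2   0.   51.  154.7] F [ 0.2  0.2 -0.6] open 0.0198 t 6.8
units t [ 0.433 -0.354  4.112] w [ 0.005 -0.007 -0.839]
```

```bash
python3 -m creep '[{"tx":0.43,"ty":-0.35,"tz":0,"wx":0,"wy":0,"wz":-0.84,"gripper":0},{"tx":0.43,"ty":-0.35,"tz":1,"wx":0,"wy":0,"wz":-0.84,"gripper":0},{"tx":0.43,"ty":-0.35,"tz":2,"wx":0,"wy":0,"wz":-0.84,"gripper":0},{"tx":0.43,"ty":-0.35,"tz":3,"wx":0,"wy":0,"wz":-0.84,"gripper":0},{"tx":0.43,"ty":-0.35,"tz":4,"wx":0,"wy":0,"wz":-0.84,"gripper":0},{"tx":0.43,"ty":-0.35,"tz":4.1,"wx":0,"wy":0,"wz":-0.84,"gripper":0},{"tx":0.43,"ty":-0.35,"tz":4.1,"wx":0,"wy":0,"wz":-0.84,"gripper":0},{"tx":0.43,"ty":-0.35,"tz":4.1,"wx":0,"wy":0,"wz":-0.84,"gripper":0}]' 
python3 -c "
from h import *
slotplan(30,.045,.0783)
import json;json.dump({k:np.array(v).tolist() for k,v in sense().items()},open('st_w3.json','w'))
cap('wrist','w3.png');crop('w3.png','w3a.png',190,0,470,210)"
```

```text
time_s: 7.6
position: [0.5201, -0.0464, 0.0968]
eef_rot: [[-0.919, -0.395, 0.001], [-0.395, 0.919, -0.0], [-0.001, -0.001, -1.0]]
contact_force: [0.2, -0.2, -0.4]
opening: 0.0197
target [ 0.5191 -0.046 ]
cur [ 0.5201 -0.0464  0.0968] toolx ang -156.75 q [ -7.7  18.  122.6   0.   39.3 149.1] F [ 0.2 -0.2 -0.4] open 0.0197 t 7.6
units t [0.031 0.03  0.742] w [-0.008  0.013 -0.01 ]
w3a.png 2.857142857142857
```

View pics/w3a.png

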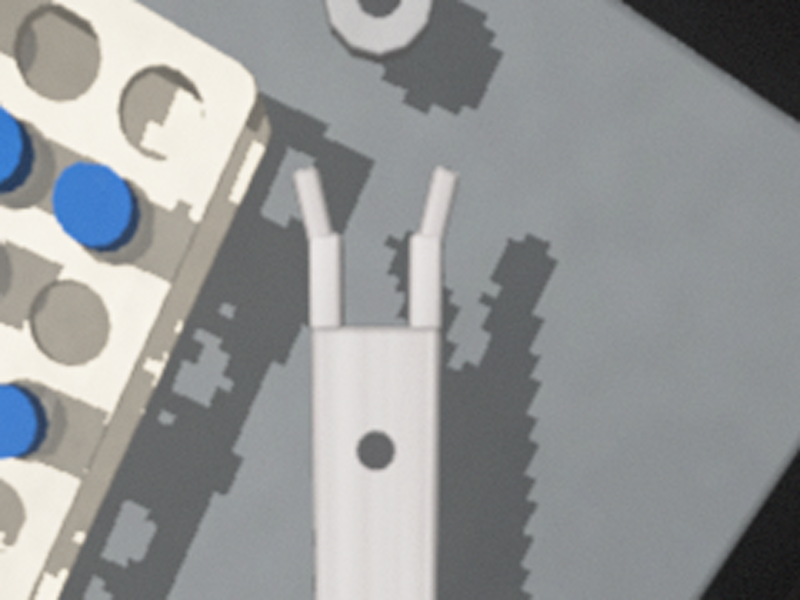

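```bash
python3 -m creep '[{"tx":0.03,"ty":0.03,"tz":0.4,"wx":0,"wy":0,"wz":0,"gripper":0},{"tx":0.03,"ty":0.03,"tz":0.68,"wx":0,"wy":0,"wz":0,"gripper":0},{"tx":0.03,"ty":0.03,"tz":0.68,"wx":0,"wy":0,"wz":0,"gripper":0},{"tx":0.03,"ty":0.03,"tz":0.68,"wx":0,"wy":0,"wz":0,"gripper":0},{"tx":0.03,"ty":0.03,"tz":0.68,"wx":0,"wy":0,"wz":0,"gripper":0}]' 
python3 -c "
from h import *
slotplan(30,.02,.0783)
import json;json.dump({k:np.array(v).tolist() for k,v in sense().items()},open('st_w3.json','w'))
cap('side','s4.png');crop('s4.png','s4a.png',190,300,330,405)
cap('wrist','w4.png');crop('w4.png','w4a.png',220,0,420,150)"
```

```text
time_s: 8.15
position: [0.5184, -0.0464, 0.0788]
eef_rot: [[-0.919, -0.394, 0.0], [-0.394, 0.919, -0.0], [-0.0, -0.0, -1.0]]
contact_force: [-0.6, -0.8, -0.3]
opening: 0.0196
target [ 0.529 -0.069]
cur [ 0.5184 -0.0464  0.0788] toolx ang -156.81 q [ -7.7  19.9 122.9  -0.   37.3 149.1] F [-0.6 -0.8 -0.3] open 0.0196 t 8.15
units t [-0.032 -0.995  0.02 ] w [-0.     0.    -0.022]
s4a.png 5.714285714285714
w4a.png 4.0
```

View pics/w4a.png

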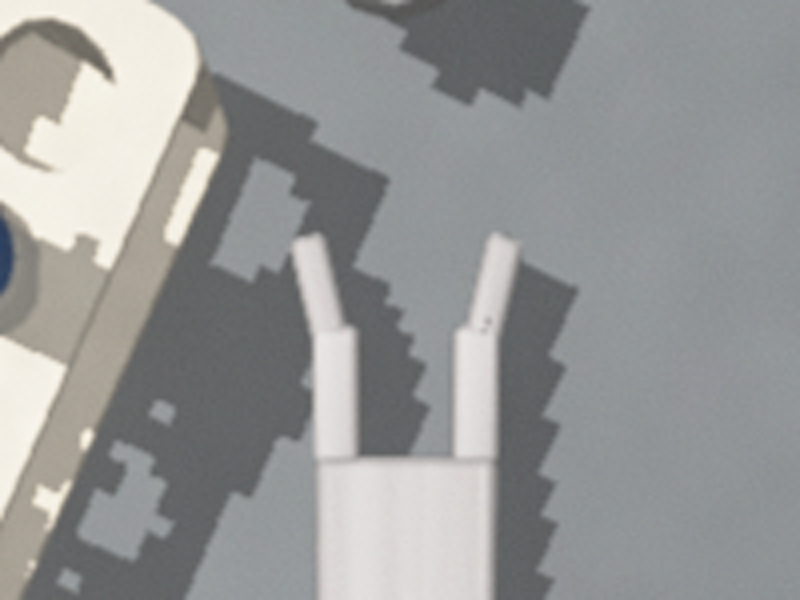

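View pics/s4a.png

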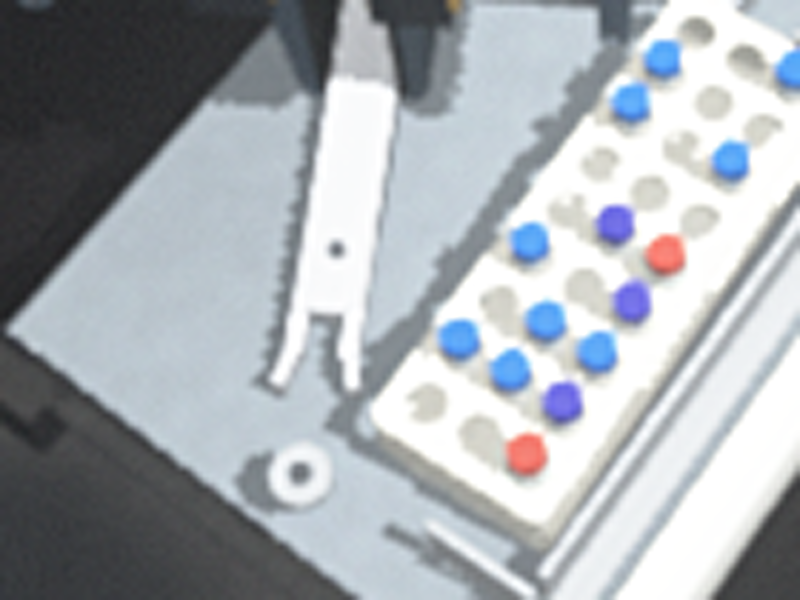

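```bash
python3 -m creep '[{"tx":-0.04,"ty":-0.3,"tz":0.03,"wx":0,"wy":0,"wz":0,"gripper":0},{"tx":-0.04,"ty":-0.6,"tz":0.03,"wx":0,"wy":0,"wz":0,"gripper":0},{"tx":-0.04,"ty":-1,"tz":0.03,"wx":0,"wy":0,"wz":0,"gripper":0},{"tx":-0.04,"ty":-1,"tz":0.03,"wx":0,"wy":0,"wz":0,"gripper":0},{"tx":-0.04,"ty":-1,"tz":0.03,"wx":0,"wy":0,"wz":0,"gripper":0}]' 
python3 -c "
from h import *
slotplan(30,.0,.0778)
cap('side','s5.png');crop('s5.png','s5a.png',190,300,330,405)
cap('wrist','w5.png');crop('w5.png','w5a.png',220,0,420,150)"
```

```text
time_s: 8.75
position: [0.5291, -0.0693, 0.0779]
eef_rot: [[-0.919, -0.393, -0.0], [-0.393, 0.919, 0.0], [0.0, 0.0, -1.0]]
contact_force: [0.1, 0.0, -0.1]
opening: 0.0196
target [ 0.5369 -0.0873]
cur [ 0.5291 -0.0693  0.0779] toolx ang -156.85 q [-10.   20.9 121.4   0.   37.7 146.9] F [ 0.1  0.  -0.1] open 0.0196 t 8.75
units t [-0.002 -0.784  0.004] w [ 0.001 -0.001 -0.03 ]
s5a.png 5.714285714285714
w5a.png 4.0
```

View pics/w5a.png

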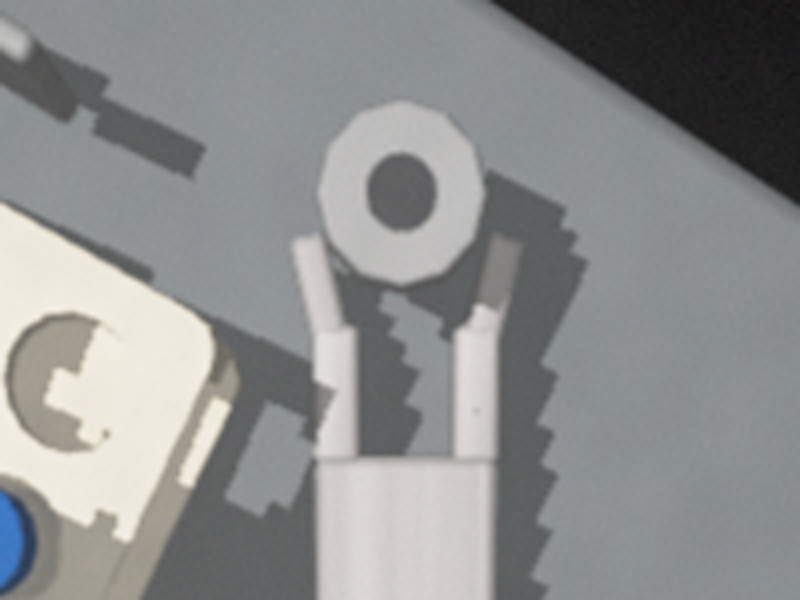

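View pics/s5a.png

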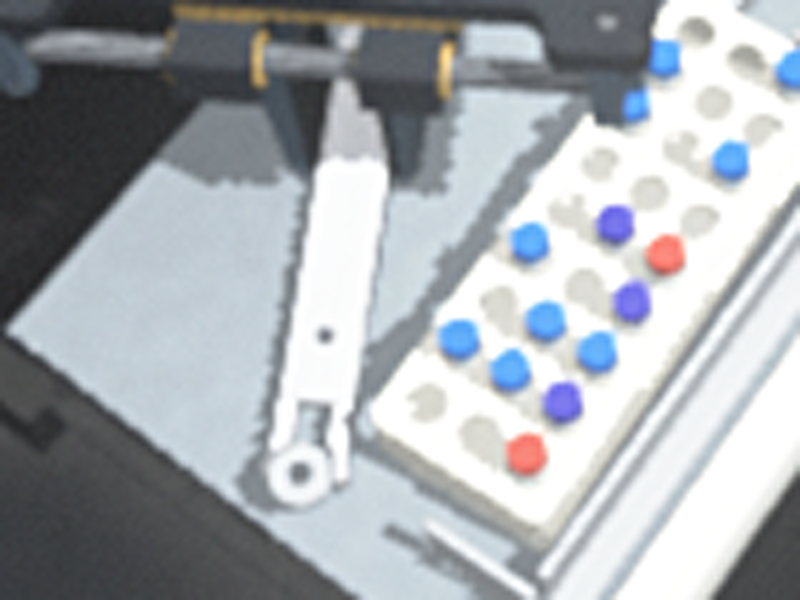

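```bash
python3 -m creep '[{"tx":-0.01,"ty":-0.3,"tz":0,"wx":0,"wy":0,"wz":0,"gripper":0},{"tx":-0.01,"ty":-0.6,"tz":0,"wx":0,"wy":0,"wz":0,"gripper":0},{"tx":-0.01,"ty":-0.65,"tz":0,"wx":0,"wy":0,"wz":0,"gripper":0},{"tx":-0.01,"ty":-0.65,"tz":0,"wx":0,"wy":0,"wz":0,"gripper":0},{"tx":-0.01,"ty":-0.65,"tz":0,"wx":0,"wy":0,"wz":0,"gripper":0}]' 
python3 -c "
from h import *
slotplan(30,.0,.0778)
cap('wrist','w6.png');crop('w6.png','w6a.png',220,0,420,150)"
```

```text
time_s: 9.35
position: [0.5356, -0.0838, 0.0779]
eef_rot: [[-0.919, -0.394, -0.0], [-0.394, 0.919, 0.0], [0.0, 0.0, -1.0]]
contact_force: [-0.1, 0.6, -1.3]
opening: 0.0193
target [ 0.5369 -0.0873]
cur [ 0.5356 -0.0838  0.0779] toolx ang -156.82 q [-11.4  21.5 120.4   0.   38.1 145.5] F [-0.1  0.6 -1.3] open 0.0193 t 9.35
units t [ 0.01  -0.15   0.005] w [ 0.001 -0.002 -0.024]
w6a.png 4.0
```

View pics/w6a.png

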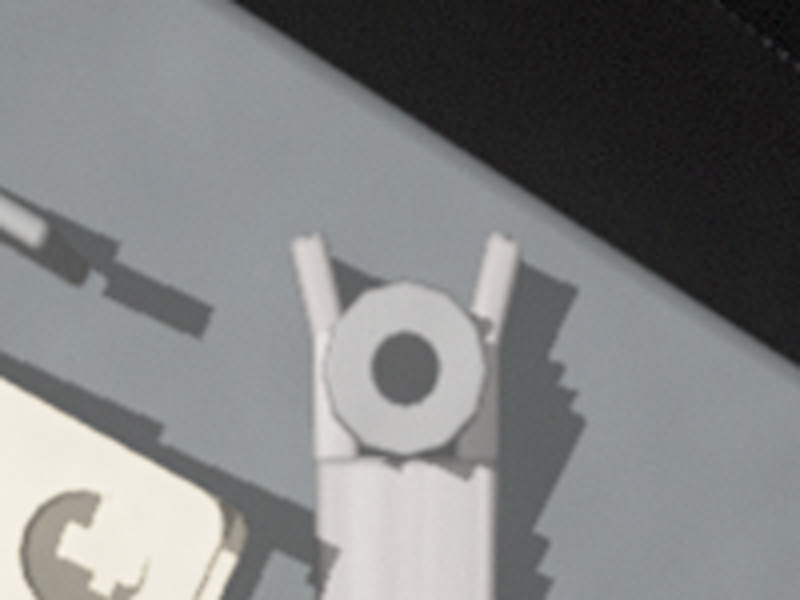

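Head is over the slot, about 5 mm from home. Creeping on to feel the slot bottom.

```bash
python3 -m creep '[{"tx":0,"ty":-0.07,"tz":0,"wx":0,"wy":0,"wz":0,"gripper":0},{"tx":0,"ty":-0.13,"tz":0,"wx":0,"wy":0,"wz":0,"gripper":0},{"tx":0,"ty":-0.13,"tz":0,"wx":0,"wy":0,"wz":0,"gripper":0},{"tx":0,"ty":-0.13,"tz":0,"wx":0,"wy":0,"wz":0,"gripper":0}]'; python3 -m creep '[{"tx":0,"ty":-0.04,"tz":0,"wx":0,"wy":0,"wz":0,"gripper":0},{"tx":0,"ty":-0.04,"tz":0,"wx":0,"wy":0,"wz":0,"gripper":0}]' 
```

```text
time_s: 9.8
position: [0.537, -0.0868, 0.0779]
eef_rot: [[-0.919, -0.394, -0.0], [-0.394, 0.919, 0.0], [0.0, 0.0, -1.0]]
contact_force: [0.0, -0.8, -1.2]
opening: 0.0195
time_s: 10.0
position: [0.5373, -0.0876, 0.0779]
eef_rot: [[-0.919, -0.394, -0.0], [-0.394, 0.919, 0.0], [0.0, 0.0, -1.0]]
contact_force: [0.4, 2.3, 0.2]
opening: 0.0196
```

```bash
python3 -m creep '[{"tx":0,"ty":-0.04,"tz":0,"wx":0,"wy":0,"wz":0,"gripper":0},{"tx":0,"ty":-0.04,"tz":0,"wx":0,"wy":0,"wz":0,"gripper":0}]'; python3 -c "
from h import *
slotplan(30,.0,.0778)
cap('wrist','w7.png');crop('w7.png','w7a.png',220,0,420,150)"
```

```text
time_s: 10.2
position: [0.5372, -0.088, 0.0777]
eef_rot: [[-0.919, -0.394, -0.001], [-0.394, 0.919, 0.001], [0.001, 0.002, -1.0]]
contact_force: [-1.8, 9.6, 1.1]
opening: 0.0199
target [ 0.5369 -0.0873]
cur [ 0.5372 -0.088   0.0777] toolx ang -156.81 q [-1.180e+01  2.170e+01  1.201e+02  1.000e-01  3.830e+01  1.450e+02] F [-1.8  9.6  1.1] open 0.0199 t 10.2
units t [ 0.002  0.029 -0.002] w [ 0.018 -0.01  -0.023]
w7a.png 4.0
```

View pics/w7a.png

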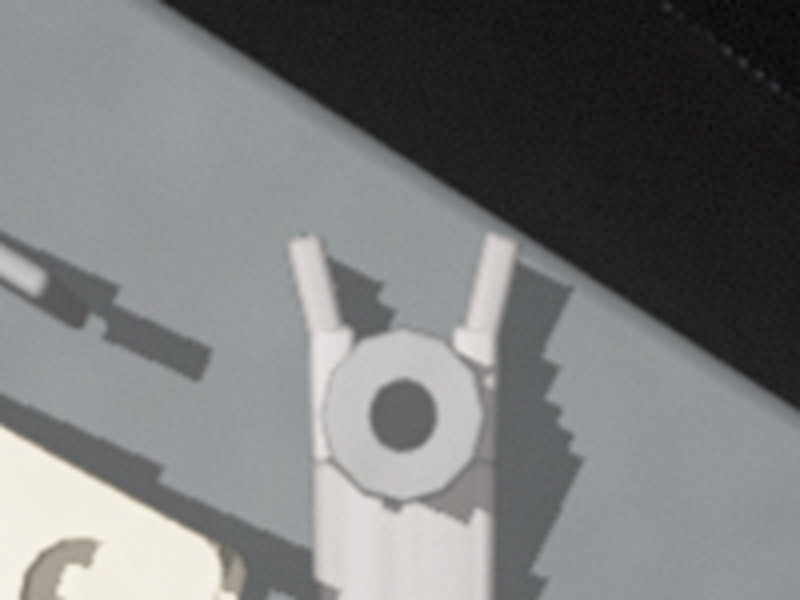

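```bash
python3 -m creep '[{"tx":0,"ty":0.02,"tz":0.03,"wx":0,"wy":0,"wz":0,"gripper":0},{"tx":0,"ty":0.02,"tz":0.05,"wx":0,"wy":0,"wz":0,"gripper":0},{"tx":0,"ty":0.02,"tz":0.05,"wx":0,"wy":0,"wz":0,"gripper":0}]'; python3 -m creep '[{"tx":0,"ty":0.02,"tz":0,"wx":0,"wy":0,"wz":0,"gripper":45},{"tx":0,"ty":0.02,"tz":0,"wx":0,"wy":0,"wz":0,"gripper":45},{"tx":0,"ty":0.02,"tz":0,"wx":0,"wy":0,"wz":0,"gripper":45},{"tx":0,"ty":0.02,"tz":0,"wx":0,"wy":0,"wz":0,"gripper":45}]'; python3 -c "
from h import *
cap('wrist','w8.png');crop('w8.png','w8a.png',170,0,470,225)"
```

```text
time_s: 10.55
position: [0.5373, -0.0878, 0.0766]
eef_rot: [[-0.919, -0.394, -0.001], [-0.394, 0.919, 0.001], [0.001, 0.001, -1.0]]
contact_force: [-1.4, 5.4, 0.7]
opening: 0.0198
time_s: 10.95
position: [0.5375, -0.0878, 0.0768]
eef_rot: [[-0.919, -0.394, 0.0], [-0.394, 0.919, -0.0], [-0.0, -0.0, -1.0]]
contact_force: [-0.1, 0.1, 0.1]
opening: 0.0412
w8a.png 2.6666666666666665
```

View pics/w8.png

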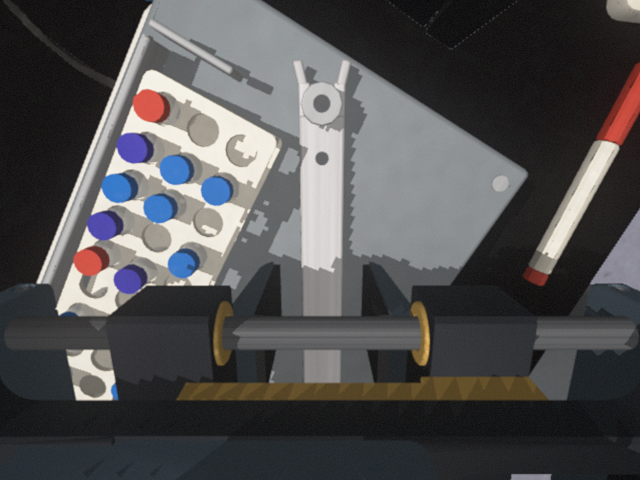

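```bash
python3 -m creep '[{"tx":0,"ty":0,"tz":-0.5,"wx":0,"wy":0,"wz":0,"gripper":45},{"tx":0,"ty":0,"tz":-1.5,"wx":0,"wy":0,"wz":0,"gripper":45},{"tx":0,"ty":0,"tz":-3,"wx":0,"wy":0,"wz":0,"gripper":0},{"tx":0,"ty":0,"tz":-3.5,"wx":0,"wy":0,"wz":0,"gripper":0},{"tx":0,"ty":0,"tz":-3.5,"wx":0,"wy":0,"wz":0,"gripper":0}]'; python3 -c "
from h import *
P=shw(-115,20,.16);print(P);plan(P,-81)"
```

```text
time_s: 11.5
position: [0.5386, -0.0879, 0.1667]
eef_rot: [[-0.919, -0.394, 0.004], [-0.394, 0.919, -0.001], [-0.003, -0.002, -1.0]]
contact_force: [0.7, 0.8, 0.4]
opening: 0.0198
[ 0.45921879 -0.01721945  0.16      ]
cur [ 0.5386 -0.0879  0.1667] toolx ang -156.8 q [-11.7  13.1 119.1  -0.   47.6 145.1] F [0.7 0.8 0.4] open 0.0198 t 11.5
units t [1.806 3.851 0.252] w [-4.8000e-02  1.5000e-02 -1.5161e+01]
```

```bash
python3 -m creep '[{"tx":0.9,"ty":1.9,"tz":0,"wx":0,"wy":0,"wz":-1.6,"gripper":0},{"tx":1.8,"ty":3.8,"tz":0,"wx":0,"wy":0,"wz":-3.2,"gripper":0},{"tx":1.8,"ty":3.8,"tz":0,"wx":0,"wy":0,"wz":-4.8,"gripper":0},{"tx":1.8,"ty":3.8,"tz":0,"wx":0,"wy":0,"wz":-6.4,"gripper":0},{"tx":1.8,"ty":3.8,"tz":0,"wx":0,"wy":0,"wz":-8,"gripper":0},{"tx":1.8,"ty":3.8,"tz":0,"wx":0,"wy":0,"wz":-9.6,"gripper":0},{"tx":1.8,"ty":3.8,"tz":0,"wx":0,"wy":0,"wz":-11.2,"gripper":0},{"tx":1.8,"ty":3.8,"tz":0,"wx":0,"wy":0,"wz":-12.8,"gripper":0},{"tx":1.8,"ty":3.8,"tz":0,"wx":0,"wy":0,"wz":-14.4,"gripper":0},{"tx":1.8,"ty":3.8,"tz":0,"wx":0,"wy":0,"wz":-15.2,"gripper":0},{"tx":1.8,"ty":3.8,"tz":0,"wx":0,"wy":0,"wz":-15.2,"gripper":0}]'; python3 -c "
from h import *
P=shw(-115,20,.16);print(P);plan(P,-6.7)"
```

```text
time_s: 12.6
position: [0.458, -0.018, 0.1633]
eef_rot: [[0.161, -0.987, -0.002], [-0.987, -0.161, 0.0], [-0.0, 0.002, -1.0]]
contact_force: [-0.3, -0.7, -0.3]
opening: 0.0007
[ 0.45921879 -0.01721945  0.16      ]
cur [ 0.458  -0.018   0.1633] toolx ang -80.75 q [ -5.2   5.7 128.6  -0.   45.8  75.6] F [-0.3 -0.7 -0.3] open 0.0007 t 12.6
units t [-0.024 -0.053  0.131] w [ 1.2000e-02  1.5000e-02 -1.4809e+01]
```

```bash
python3 -m creep '[{"tx":0,"ty":0,"tz":0,"wx":0,"wy":0,"wz":-1.6,"gripper":0},{"tx":0,"ty":0,"tz":0,"wx":0,"wy":0,"wz":-3.2,"gripper":0},{"tx":0,"ty":0,"tz":0,"wx":0,"wy":0,"wz":-4.8,"gripper":0},{"tx":0,"ty":0,"tz":0,"wx":0,"wy":0,"wz":-6.4,"gripper":0},{"tx":0,"ty":0,"tz":0,"wx":0,"wy":0,"wz":-8,"gripper":0},{"tx":0,"ty":0,"tz":0,"wx":0,"wy":0,"wz":-9.6,"gripper":0},{"tx":0,"ty":0,"tz":0,"wx":0,"wy":0,"wz":-11.2,"gripper":0},{"tx":0,"ty":0,"tz":0,"wx":0,"wy":0,"wz":-12.8,"gripper":0},{"tx":0,"ty":0,"tz":0,"wx":0,"wy":0,"wz":-14.4,"gripper":0},{"tx":0,"ty":0,"tz":0,"wx":0,"wy":0,"wz":-14.8,"gripper":0},{"tx":0,"ty":0,"tz":0,"wx":0,"wy":0,"wz":-14.8,"gripper":0},{"tx":0,"ty":0,"tz":0,"wx":0,"wy":0,"wz":-14.8,"gripper":0}]'; python3 -c "
from h import *
P=shw(-115,20,.0775);print(P);plan(P,-6.7)
cap('wrist','w9.png');cap('side','s9.png')"
```

```text
time_s: 13.8
position: [0.4584, -0.0181, 0.1638]
eef_rot: [[0.993, -0.121, -0.001], [-0.121, -0.993, 0.0], [-0.001, 0.0, -1.0]]
contact_force: [-0.9, -0.3, -0.5]
opening: 0.0002
[ 0.45921879 -0.01721945  0.0775    ]
cur [ 0.4584 -0.0181  0.1638] toolx ang -6.97 q [ -5.2   5.6 128.5  -0.   45.8   1.8] F [-0.9 -0.3 -0.5] open 0.0002 t 13.8
units t [ 0.031 -0.038  3.453] w [ 0.     0.008 -0.054]
```

View pics/w9.png

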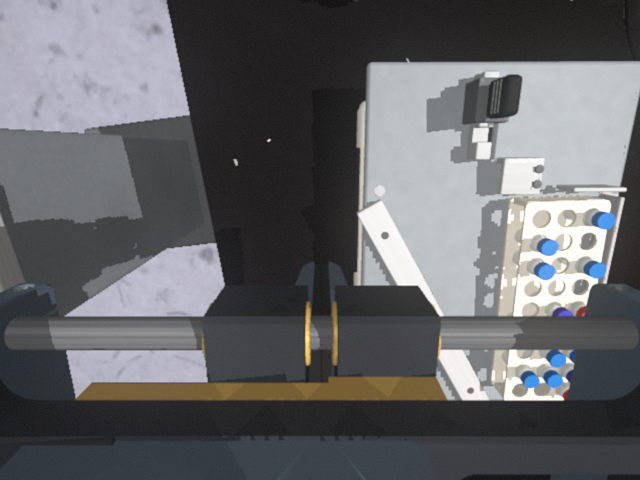

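View pics/s9.png

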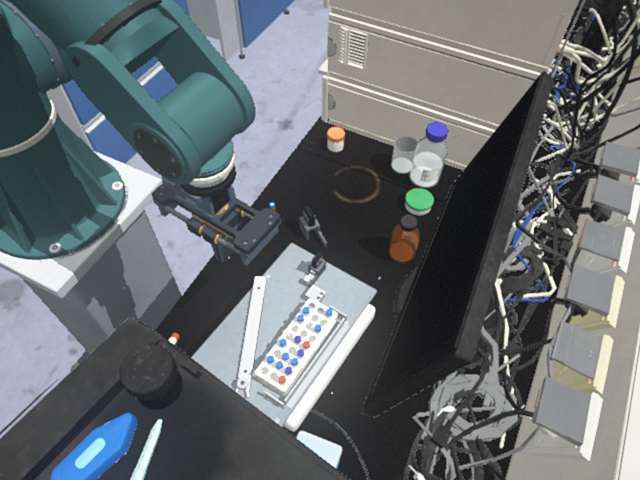

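```bash
python3 -m creep '[{"tx":0.03,"ty":-0.03,"tz":1.5,"wx":0,"wy":0,"wz":0,"gripper":0},{"tx":0.03,"ty":-0.03,"tz":3,"wx":0,"wy":0,"wz":0,"gripper":0},{"tx":0.03,"ty":-0.03,"tz":3.4,"wx":0,"wy":0,"wz":0,"gripper":0},{"tx":0.03,"ty":-0.03,"tz":3.4,"wx":0,"wy":0,"wz":0,"gripper":0},{"tx":0.03,"ty":-0.03,"tz":3.4,"wx":0,"wy":0,"wz":0,"gripper":0},{"tx":0.03,"ty":-0.03,"tz":3.4,"wx":0,"wy":0,"wz":0,"gripper":0}]'; python3 -c "
from h import *
SY=-6.9
P=shw(-30,20,.0775);print(P);plan(P,-6.9)
cap('wrist','w10.png')"
```

```text
time_s: 14.5
position: [0.4605, -0.0175, 0.0807]
eef_rot: [[0.993, -0.119, 0.002], [-0.119, -0.993, -0.0], [0.002, -0.0, -1.0]]
contact_force: [0.1, -0.7, 0.4]
opening: 0.0003
[ 0.5436383  -0.02713646  0.0775    ]
cur [ 0.4605 -0.0175  0.0807] toolx ang -6.82 q [ -5.1  15.3 129.5   0.   35.1   1.7] F [ 0.1 -0.7  0.4] open 0.0003 t 14.5
units t [ 3.347 -0.012  0.135] w [-0.001 -0.026  0.017]
```

View pics/w10.png

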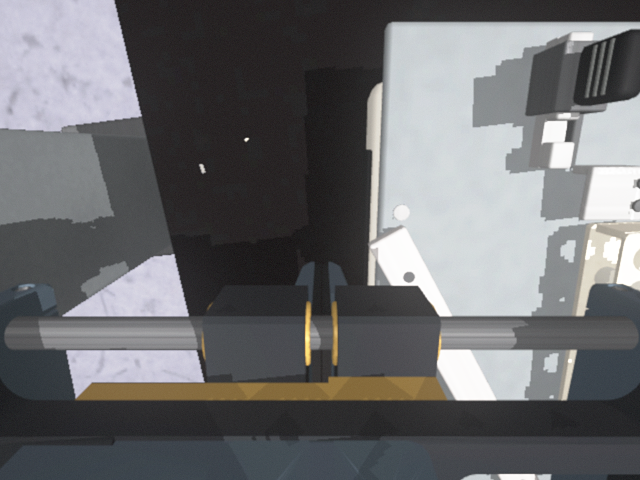

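```bash
python3 -m creep '[{"tx":0.3,"ty":0,"tz":0.1,"wx":0,"wy":0,"wz":0,"gripper":0},{"tx":0.6,"ty":0,"tz":0.1,"wx":0,"wy":0,"wz":0,"gripper":0},{"tx":0.8,"ty":0,"tz":0.1,"wx":0,"wy":0,"wz":0,"gripper":0},{"tx":1.0,"ty":0,"tz":0.1,"wx":0,"wy":0,"wz":0,"gripper":0}]';python3 -m creep '[{"tx":0.2,"ty":0,"tz":0,"wx":0,"wy":0,"wz":0,"gripper":0},{"tx":0.4,"ty":0,"tz":0,"wx":0,"wy":0,"wz":0,"gripper":0},{"tx":0.6,"ty":0,"tz":0,"wx":0,"wy":0,"wz":0,"gripper":0},{"tx":0.8,"ty":0,"tz":0,"wx":0,"wy":0,"wz":0,"gripper":0},{"tx":1,"ty":0,"tz":0,"wx":0,"wy":0,"wz":0,"gripper":0},{"tx":1,"ty":0,"tz":0,"wx":0,"wy":0,"wz":0,"gripper":0}]'; python3 -c "
from h import *
P=shw(-8.5,20,.0775);print(P);plan(P,-6.9)
cap('wrist','w11.png');cap('side','s11.png');crop('s11.png','s11a.png',170,220,390,385)"
```

```text
time_s: 14.95
position: [0.4849, -0.0205, 0.0768]
eef_rot: [[0.993, -0.119, -0.0], [-0.119, -0.993, -0.0], [-0.0, 0.0, -1.0]]
contact_force: [-1.2, 0.1, -0.6]
opening: 0.0006
time_s: 15.55
position: [0.5099, -0.0235, 0.0768]
eef_rot: [[0.993, -0.119, 0.001], [-0.119, -0.993, -0.0], [0.001, 0.0, -1.0]]
contact_force: [0.2, -0.2, -0.4]
opening: 0.0008
[ 0.56499146 -0.02964489  0.0775    ]
cur [ 0.5099 -0.0235  0.0768] toolx ang -6.81 q [ -5.3  19.3 124.   -0.   36.6   1.6] F [ 0.2 -0.2 -0.4] open 0.0008 t 15.55
units t [ 2.218 -0.016 -0.026] w [-0.    -0.007  0.018]
s11a.png 3.6363636363636362
```

View pics/w11.png

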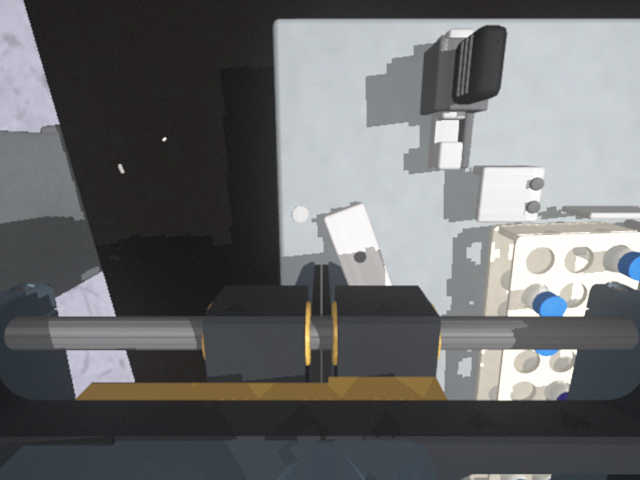

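View pics/s11a.png

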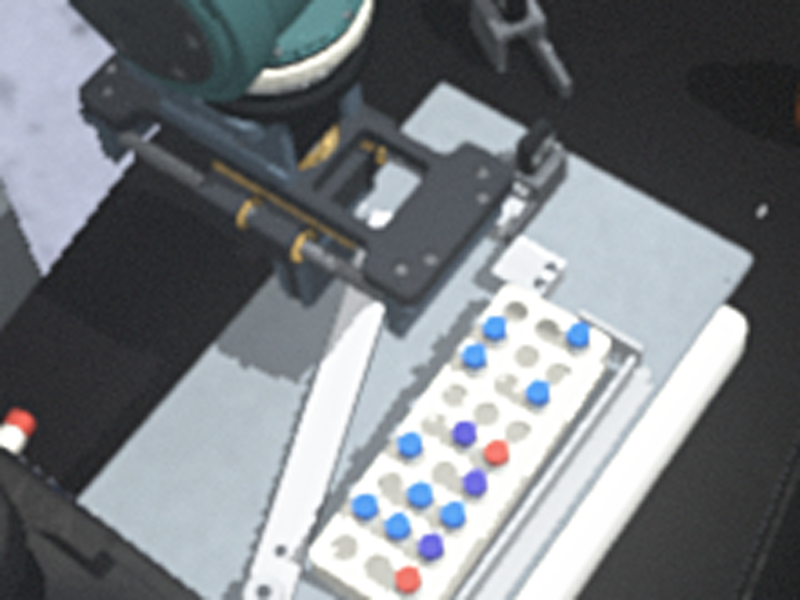

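```bash
python3 -m creep '[{"tx":0.2,"ty":0,"tz":0,"wx":0,"wy":0,"wz":0,"gripper":0},{"tx":0.4,"ty":0,"tz":0,"wx":0,"wy":0,"wz":0,"gripper":0},{"tx":0.6,"ty":0,"tz":0,"wx":0,"wy":0,"wz":0,"gripper":0},{"tx":0.8,"ty":0,"tz":0,"wx":0,"wy":0,"wz":0,"gripper":0},{"tx":1,"ty":0,"tz":0,"wx":0,"wy":0,"wz":0,"gripper":0},{"tx":1.1,"ty":0,"tz":0,"wx":0,"wy":0,"wz":0,"gripper":0},{"tx":1.1,"ty":0,"tz":0,"wx":0,"wy":0,"wz":0,"gripper":0}]'; python3 -c "
from h import *
P=shw(-8.5,20,.0775);print(P);plan(P,-6.9)
cap('wrist','w12.png');crop('w12.png','w12a.png',230,0,600,278);cap('side','s12.png');crop('s12.png','s12a.png',210,270,350,405)"
```

```text
time_s: 16.35
position: [0.5368, -0.0267, 0.0767]
eef_rot: [[0.993, -0.119, 0.0], [-0.119, -0.993, -0.0], [0.0, -0.0, -1.0]]
contact_force: [0.7, 0.2, 0.9]
opening: 0.0004
[ 0.56499146 -0.02964489  0.0775    ]
cur [ 0.5368 -0.0267  0.0767] toolx ang -6.81 q [ -5.3  21.3 121.   -0.   37.7   1.5] F [0.7 0.2 0.9] open 0.0004 t 16.35
units t [ 1.132 -0.015 -0.03 ] w [-0.    -0.003  0.018]
w12a.png 2.158273381294964
s12a.png 4.444444444444445
```

View pics/w12a.png

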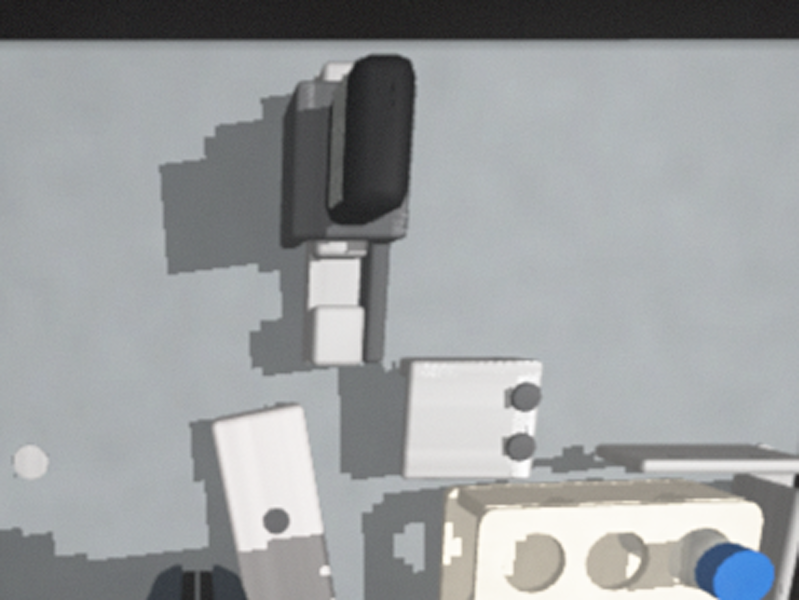

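View pics/s12a.png

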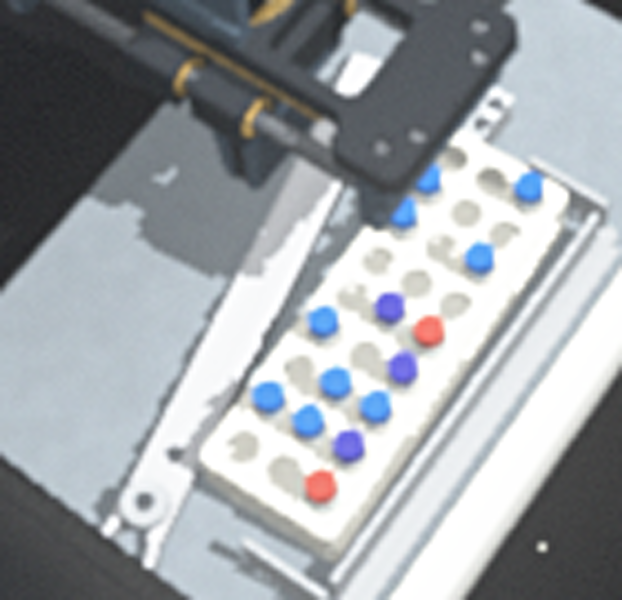

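```bash
python3 -m creep '[{"tx":0.1,"ty":0,"tz":0,"wx":0,"wy":0,"wz":0,"gripper":0},{"tx":0.2,"ty":0,"tz":0,"wx":0,"wy":0,"wz":0,"gripper":0},{"tx":0.3,"ty":0,"tz":0,"wx":0,"wy":0,"wz":0,"gripper":0},{"tx":0.4,"ty":0,"tz":0,"wx":0,"wy":0,"wz":0,"gripper":0},{"tx":0.4,"ty":0,"tz":0,"wx":0,"wy":0,"wz":0,"gripper":0}]';python3 -m creep '[{"tx":0.08,"ty":0,"tz":0,"wx":0,"wy":0,"wz":0,"gripper":0},{"tx":0.16,"ty":0,"tz":0,"wx":0,"wy":0,"wz":0,"gripper":0},{"tx":0.24,"ty":0,"tz":0,"wx":0,"wy":0,"wz":0,"gripper":0},{"tx":0.32,"ty":0,"tz":0,"wx":0,"wy":0,"wz":0,"gripper":0}]'; python3 -c "
from h import *
P=shw(-8.5,20,.0775);print(P);plan(P,-6.9)
cap('wrist','w13.png');crop('w13.png','w13a.png',200,0,570,278);cap('side','s13.png');crop('s13.png','s13a.png',210,270,350,405)"
```

```text
time_s: 16.95
position: [0.5468, -0.0279, 0.0768]
eef_rot: [[0.993, -0.118, 0.0], [-0.118, -0.993, -0.0], [0.0, 0.0, -1.0]]
contact_force: [0.6, 0.4, -0.3]
opening: 0.0005
time_s: 17.35
position: [0.5545, -0.0288, 0.0767]
eef_rot: [[0.993, -0.118, 0.0], [-0.118, -0.993, -0.0], [0.0, 0.0, -1.0]]
contact_force: [0.4, 0.1, -0.7]
opening: 0.0006
[ 0.56499146 -0.02964489  0.0775    ]
cur [ 0.5545 -0.0288  0.0767] toolx ang -6.81 q [ -5.4  22.5 118.9  -0.   38.5   1.4] F [ 0.4  0.1 -0.7] open 0.0006 t 17.35
units t [ 0.42  -0.015 -0.03 ] w [ 0.    -0.     0.019]
w13a.png 2.158273381294964
s13a.png 4.444444444444445
```

View pics/w13a.png

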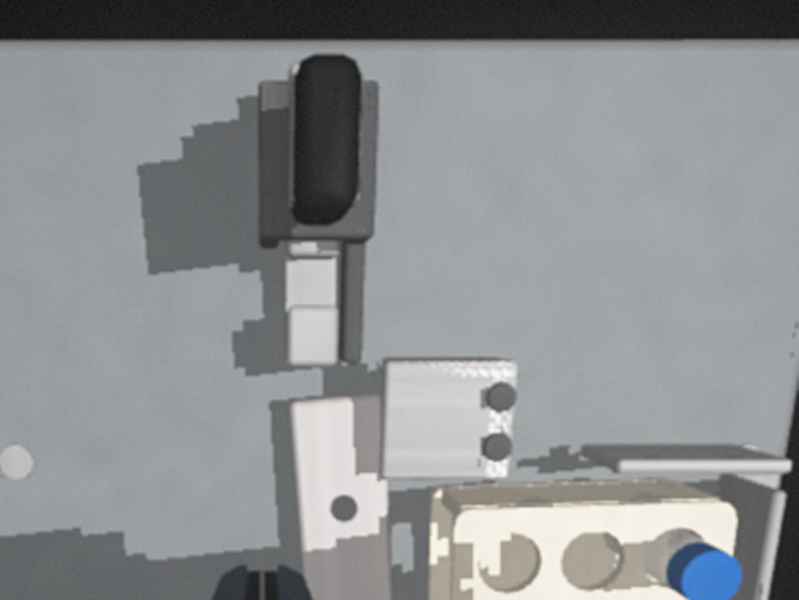

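View pics/s13a.png

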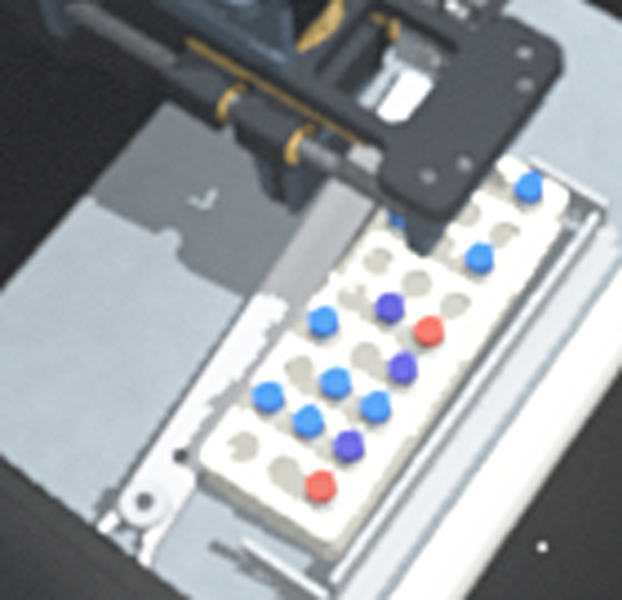

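```bash
python3 -m creep '[{"tx":0.05,"ty":0,"tz":0,"wx":0,"wy":0,"wz":0,"gripper":0},{"tx":0.1,"ty":0,"tz":0,"wx":0,"wy":0,"wz":0,"gripper":0},{"tx":0.15,"ty":0,"tz":0,"wx":0,"wy":0,"wz":0,"gripper":0},{"tx":0.15,"ty":0,"tz":0,"wx":0,"wy":0,"wz":0,"gripper":0}]';python3 -m creep '[{"tx":0.04,"ty":0,"tz":0,"wx":0,"wy":0,"wz":0,"gripper":0},{"tx":0.08,"ty":0,"tz":0,"wx":0,"wy":0,"wz":0,"gripper":0},{"tx":0.08,"ty":0,"tz":0,"wx":0,"wy":0,"wz":0,"gripper":0}]'; python3 -m creep '[{"tx":0.04,"ty":0,"tz":0,"wx":0,"wy":0,"wz":0,"gripper":0},{"tx":0.04,"ty":0,"tz":0,"wx":0,"wy":0,"wz":0,"gripper":0}]'
```

```text
time_s: 17.85
position: [0.5582, -0.0292, 0.0768]
eef_rot: [[0.993, -0.118, 0.0], [-0.118, -0.993, -0.0], [0.0, 0.0, -1.0]]
contact_force: [-0.7, 0.7, -0.2]
opening: 0.0003
time_s: 18.15
position: [0.5602, -0.0294, 0.0768]
eef_rot: [[0.993, -0.119, 0.0], [-0.119, -0.993, -0.0], [0.0, 0.0, -1.0]]
contact_force: [-0.5, 1.2, 0.1]
opening: 0.0003
time_s: 18.35
position: [0.5612, -0.0296, 0.0768]
eef_rot: [[0.993, -0.118, 0.0], [-0.118, -0.993, -0.0], [0.0, 0.0, -1.0]]
contact_force: [-0.0, -0.4, 0.8]
opening: 0.0002
```

```bash
python3 -m creep '[{"tx":0.04,"ty":0,"tz":0,"wx":0,"wy":0,"wz":0,"gripper":0},{"tx":0.04,"ty":0,"tz":0,"wx":0,"wy":0,"wz":0,"gripper":0}]';python3 -m creep '[{"tx":0.04,"ty":0,"tz":0,"wx":0,"wy":0,"wz":0,"gripper":0},{"tx":0.04,"ty":0,"tz":0,"wx":0,"wy":0,"wz":0,"gripper":0}]'; python3 -c "
from h import *
P=shw(-8.5,20,.0775);plan(P,-6.9)
cap('wrist','w14.png');crop('w14.png','w14a.png',200,0,570,278)"
```

```text
time_s: 18.55
position: [0.5621, -0.0297, 0.0768]
eef_rot: [[0.993, -0.118, 0.0], [-0.118, -0.993, -0.0], [0.0, 0.0, -1.0]]
contact_force: [0.0, 0.5, -0.4]
opening: 0.0003
time_s: 18.75
position: [0.5631, -0.0298, 0.0767]
eef_rot: [[0.993, -0.118, 0.0], [-0.118, -0.993, 0.0], [0.0, -0.0, -1.0]]
contact_force: [-0.8, 0.9, 0.4]
opening: 0.0006
cur [ 0.5631 -0.0298  0.0767] toolx ang -6.8 q [ -5.4  23.1 118.    0.   38.9   1.4] F [-0.8  0.9  0.4] open 0.0006 t 18.75
units t [ 0.074 -0.015 -0.03 ] w [-0.    -0.     0.019]
w14a.png 2.158273381294964
```

View pics/w14a.png

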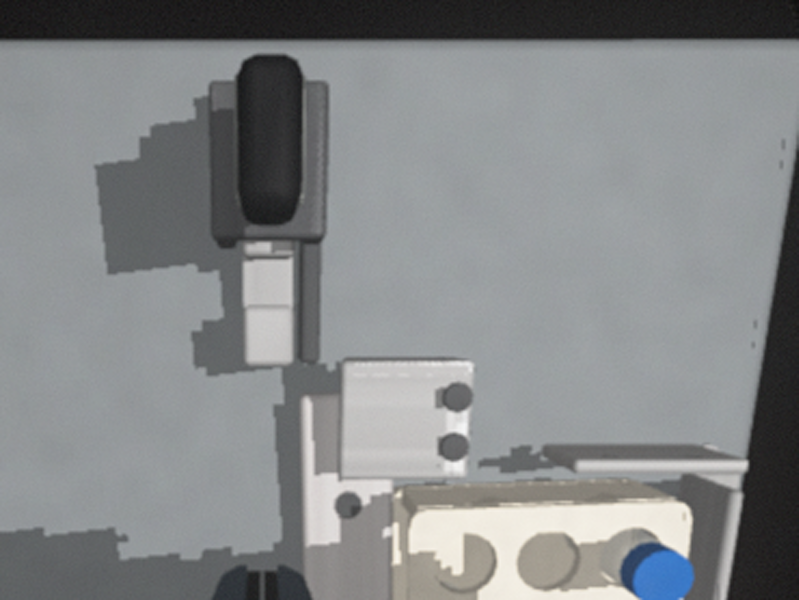

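```bash
python3 -m creep '[{"tx":0.05,"ty":0,"tz":0,"wx":0,"wy":0,"wz":0,"gripper":0},{"tx":0.1,"ty":0,"tz":0,"wx":0,"wy":0,"wz":0,"gripper":0},{"tx":0.1,"ty":0,"tz":0,"wx":0,"wy":0,"wz":0,"gripper":0}]';python3 -m creep '[{"tx":0.04,"ty":0,"tz":0,"wx":0,"wy":0,"wz":0,"gripper":0},{"tx":0.04,"ty":0,"tz":0,"wx":0,"wy":0,"wz":0,"gripper":0}]'; python3 -m creep '[{"tx":0.04,"ty":0,"tz":0,"wx":0,"wy":0,"wz":0,"gripper":0},{"tx":0.04,"ty":0,"tz":0,"wx":0,"wy":0,"wz":0,"gripper":0}]'; python3 -c "
from h import *
P=shw(-8.5,20,.0775);plan(P,-6.9)
cap('wrist','w15.png');crop('w15.png','w15a.png',200,0,570,278)"
```

```text
time_s: 19.1
position: [0.5656, -0.0301, 0.0767]
eef_rot: [[0.993, -0.119, 0.0], [-0.119, -0.993, 0.0], [0.0, -0.0, -1.0]]
contact_force: [-0.7, 1.0, 0.4]
opening: 0.0004
time_s: 19.3
position: [0.5666, -0.0302, 0.0767]
eef_rot: [[0.993, -0.119, 0.0], [-0.119, -0.993, 0.0], [0.0, -0.0, -1.0]]
contact_force: [-1.6, 0.4, 0.4]
opening: 0.0005
time_s: 19.5
position: [0.5676, -0.0303, 0.0767]
eef_rot: [[0.993, -0.119, 0.0], [-0.119, -0.993, -0.0], [0.0, 0.0, -1.0]]
contact_force: [-1.3, -0.1, 0.2]
opening: 0.0004
cur [ 0.5676 -0.0303  0.0767] toolx ang -6.81 q [ -5.4  23.5 117.5  -0.   39.1   1.4] F [-1.3 -0.1  0.2] open 0.0004 t 19.5
units t [-0.107 -0.015 -0.03 ] w [ 0.    -0.001  0.019]
w15a.png 2.158273381294964
```

View pics/w15a.png

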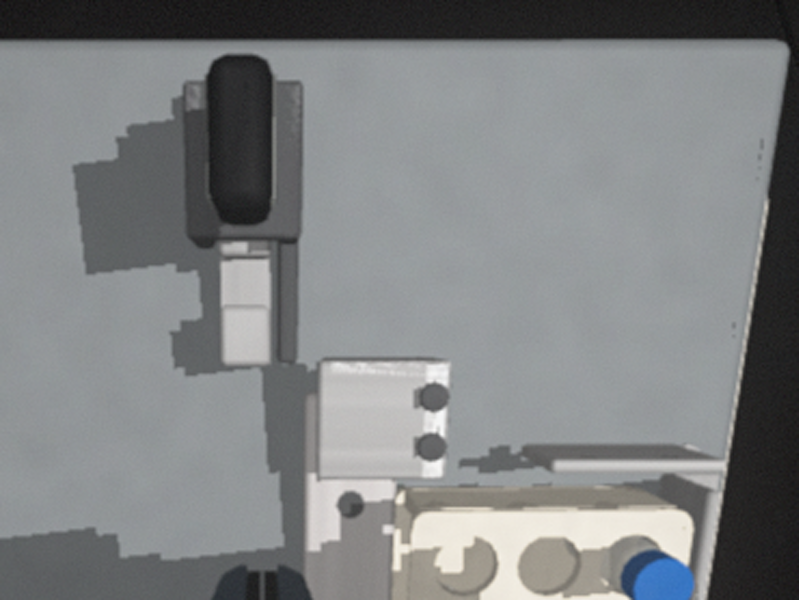

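```bash
for i in 1 2; do python3 -m creep '[{"tx":0.04,"ty":0,"tz":0,"wx":0,"wy":0,"wz":0,"gripper":0},{"tx":0.04,"ty":0,"tz":0,"wx":0,"wy":0,"wz":0,"gripper":0}]' | grep -E "pos|force"; done
```

```text
position: [0.5686, -0.0305, 0.0768]
contact_force: [-0.6, 1.2, -0.5]
position: [0.5695, -0.0305, 0.0767]
contact_force: [-2.0, 1.3, 0.9]
```

```bash
python3 -m creep '[{"tx":0.02,"ty":0,"tz":0,"wx":0,"wy":0,"wz":0,"gripper":0},{"tx":0.02,"ty":0,"tz":0,"wx":0,"wy":0,"wz":0,"gripper":0}]' | grep -E "pos|force"; python3 -m creep '[{"tx":0.02,"ty":0,"tz":0,"wx":0,"wy":0,"wz":0,"gripper":0},{"tx":0.02,"ty":0,"tz":0,"wx":0,"wy":0,"wz":0,"gripper":0}]' | grep -E "pos|force"
```

```text
position: [0.5696, -0.0306, 0.0767]
contact_force: [-4.7, 2.3, 2.4]
position: [0.5697, -0.0305, 0.0766]
contact_force: [-6.7, 2.6, 5.3]
```

```bash
python3 -c "
from h import *
P=shw(-8.5,20,.0775);plan(P,-6.9)
cap('wrist','w16.png');crop('w16.png','w16a.png',220,140,470,290);cap('side','s16.png');crop('s16.png','s16a.png',210,270,380,405);cap('scene','c16.png');crop('c16.png','c16a.png',300,165,480,285)"
```

```text
cur [ 0.5697 -0.0305  0.0766] toolx ang -6.81 q [ -5.4  23.7 117.2   0.   39.3   1.4] F [-6.7  2.6  5.3] open 0.0003 t 20.35
units t [-0.19  -0.014 -0.035] w [-0.     0.021  0.019]
w16a.png 3.2
s16a.png 4.444444444444445
c16a.png 4.444444444444445
```

View pics/w16a.png

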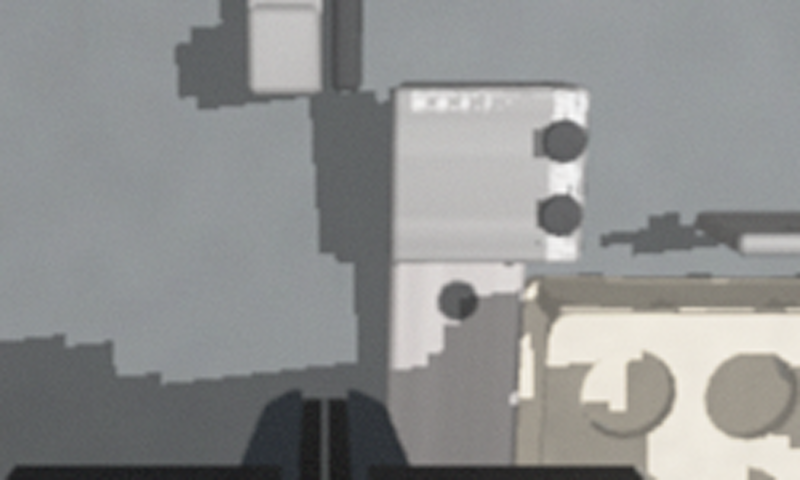

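View pics/s16a.png

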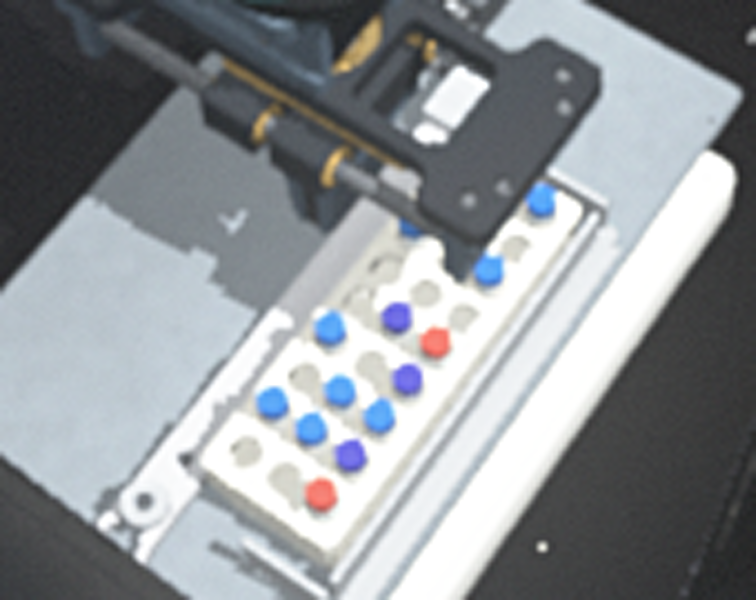

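View pics/c16a.png

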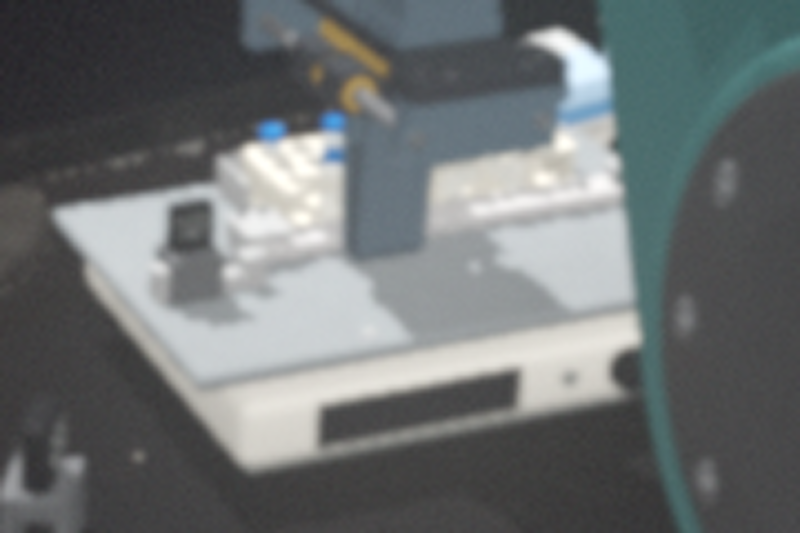

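```bash
for i in 1 2 3; do python3 -m creep '[{"tx":0.03,"ty":0,"tz":0,"wx":0,"wy":0,"wz":0,"gripper":0},{"tx":0.03,"ty":0,"tz":0,"wx":0,"wy":0,"wz":0,"gripper":0},{"tx":0.03,"ty":0,"tz":0,"wx":0,"wy":0,"wz":0,"gripper":0}]' | grep -E "pos|force"; done;  python3 -c "
from h import *
cap('wrist','w17.png');crop('w17.png','w17a.png',220,140,470,290)"
```

```text
position: [0.57, -0.0306, 0.0765]
contact_force: [-10.1, 2.2, 7.6]
position: [0.57, -0.0306, 0.0765]
contact_force: [-15.1, 4.1, 12.5]
position: [0.5703, -0.0307, 0.0764]
contact_force: [-17.8, 3.1, 15.8]
w17a.png 3.2
```

View pics/w17a.png

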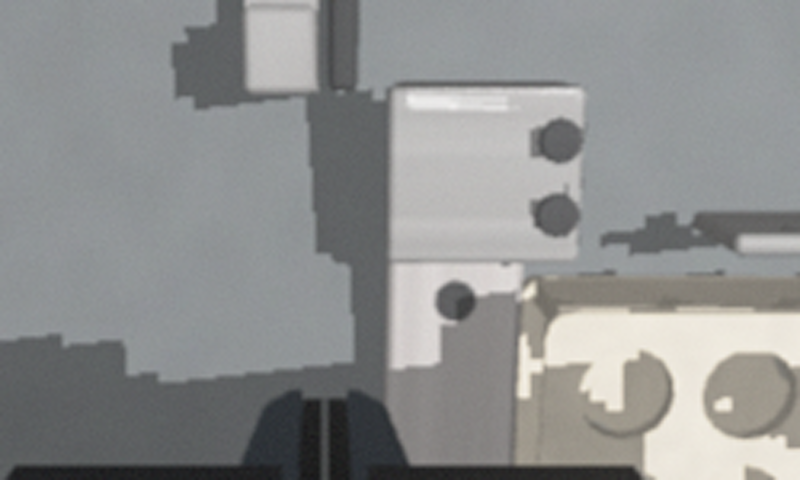

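```bash
python3 -m creep '[{"tx":-0.08,"ty":0,"tz":-0.05,"wx":0,"wy":0,"wz":0,"gripper":0},{"tx":-0.2,"ty":0,"tz":-0.05,"wx":0,"wy":0,"wz":0,"gripper":0},{"tx":-0.6,"ty":0,"tz":-0.1,"wx":0,"wy":0,"wz":0,"gripper":0},{"tx":-1,"ty":0,"tz":-1,"wx":0,"wy":0,"wz":0,"gripper":0},{"tx":-1,"ty":0,"tz":-2.5,"wx":0,"wy":0,"wz":0,"gripper":0},{"tx":-1,"ty":0,"tz":-3,"wx":0,"wy":0,"wz":0,"gripper":0},{"tx":-1,"ty":0,"tz":-3,"wx":0,"wy":0,"wz":0,"gripper":0}]';  python3 -c "
from h import *
import json;json.dump({k:np.array(v).tolist() for k,v in sense().items()},open('st_w18.json','w'))
cap('wrist','w18.png');cap('side','s18.png');crop('s18.png','s18a.png',230,270,380,405)
plan(shw(20,-40,.25),-6.8)"
```

```text
time_s: 22.15
position: [0.5489, -0.0281, 0.1536]
eef_rot: [[0.993, -0.118, 0.004], [-0.118, -0.993, -0.0], [0.004, -0.0, -1.0]]
contact_force: [-0.4, -0.4, 0.2]
opening: 0.0006
s18a.png 4.444444444444445
cur [ 0.5475 -0.028   0.1512] toolx ang -6.81 q [ -5.4  14.8 119.   -0.   46.2   1.5] F [-0.5 -1.1 -1.1] open 0.0002 t 22.25
units t [ 1.847  2.382 -3.953] w [ 0.001 -0.    -0.001]
```

View pics/w18.png

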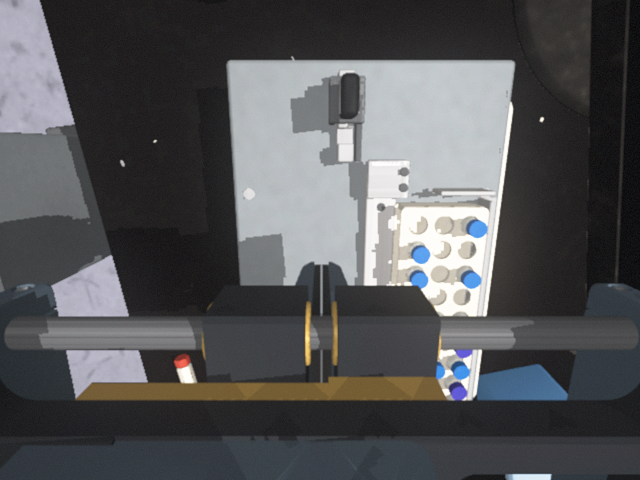

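View pics/s18a.png

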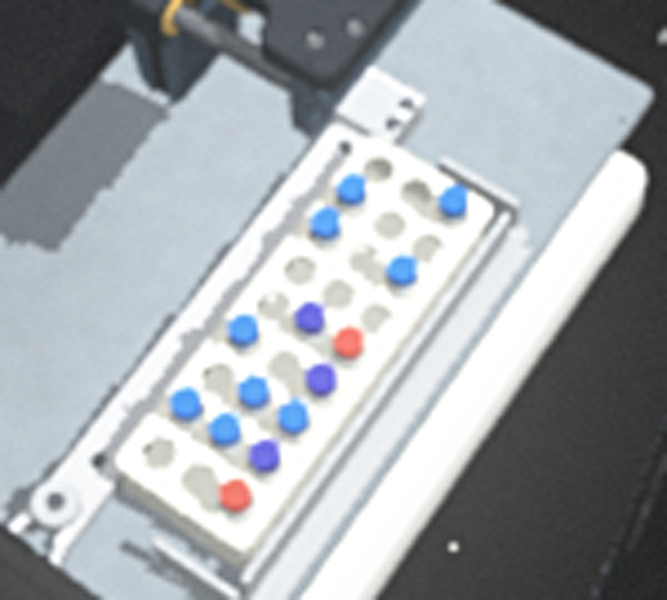

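```bash
python3 - <<'E'
from h import *
import json
st=json.load(open('st_w18.json'))
crop('w18.png','w18a.png',220,50,520,290)
def s(u,v,z): return atz('side',230+u/4.444,270+v/4.444,z)[:2]
t=np.radians(-6.82);A=np.array([[np.cos(t),-np.sin(t)],[np.sin(t),np.cos(t)]])
h1=s(345,148,.066);h2=s(99,460,.066);p=s(55,500,.075)
print('shaker rel to post',(h1-p)@A*1e3,(h2-p)@A*1e3, 'hole-hole',np.degrees(np.arctan2(*(((h1-h2)@A)))))
E
```

```text
w18a.png 2.5
shaker rel to post [  1.1477996  170.74741581] [ 0.59526395 21.7233133 ] hole-hole 0.21243419840992941
```

View pics/w18a.png

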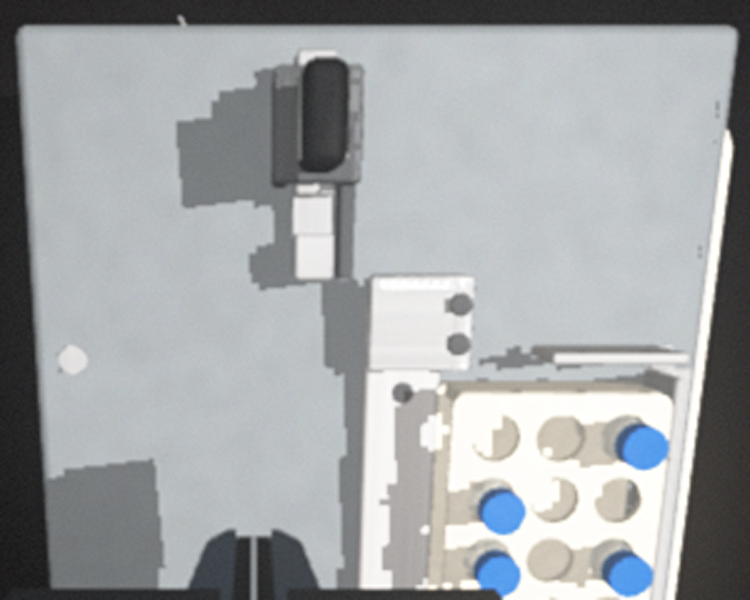

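```bash
python3 - <<'E'
from h import *
import json
st=json.load(open('st_w18.json'))
R=np.array(st['eef_rot']);P=np.array(st['position'])
for u,v,z in [(325,113,.104),(303,113,.104),(348,113,.104),(325,58,.104),(325,170,.104)]:
    q=atz('wrist',220+u/2.5,50+v/2.5,z,st);print(q)
print('exp',shw(-10,118,.104))
q=atz('wrist',220+325/2.5,50+113/2.5,.104,st)
plan([q[0],q[1],.15],-6.82)
E
```

```text
[0.57548061 0.06727896 0.104     ]
[0.57089174 0.06782206 0.104     ]
[0.58027901 0.06671105 0.104     ]
[0.57651429 0.07784662 0.104     ]
[0.57437664 0.0559927  0.104     ]
exp [0.57493544 0.06786084 0.104     ]
cur [ 0.5475 -0.028   0.1512] toolx ang -6.81 q [ -5.4  14.8 119.   -0.   46.2   1.5] F [-0.5 -1.1 -1.1] open 0.0002 t 22.25
units t [ 0.659 -3.916  0.046] w [ 0.001 -0.     0.003]
```

```bash
python3 -m creep '[{"tx":0.3,"ty":-1.5,"tz":0,"wx":0,"wy":0,"wz":0,"gripper":45},{"tx":0.66,"ty":-3,"tz":0,"wx":0,"wy":0,"wz":0,"gripper":45},{"tx":0.66,"ty":-3.9,"tz":0,"wx":0,"wy":0,"wz":0,"gripper":45},{"tx":0.66,"ty":-3.9,"tz":0,"wx":0,"wy":0,"wz":0,"gripper":45},{"tx":0.66,"ty":-3.9,"tz":0,"wx":0,"wy":0,"wz":0,"gripper":45}]';  python3 -c "
from h import *
import json;json.dump({k:np.array(v).tolist() for k,v in sense().items()},open('st_w19.json','w'))
plan([.5753,.0675,.101],-6.82)
cap('side','s19.png');crop('s19.png','s19a.png',240,190,400,310)"
```

```text
time_s: 22.75
position: [0.575, 0.0669, 0.1503]
eef_rot: [[0.993, -0.117, -0.002], [-0.117, -0.993, -0.0], [-0.002, 0.001, -1.0]]
contact_force: [-0.1, -0.4, 0.3]
opening: 0.0373
cur [0.575  0.0669 0.1503] toolx ang -6.74 q [  4.3  17.4 115.5  -0.   47.2  11.1] F [-0.1 -0.4  0.3] open 0.0373 t 22.75
units t [ 0.014 -0.025  1.971] w [0.006 0.024 0.015]
s19a.png 5.0
```

View pics/s19a.png

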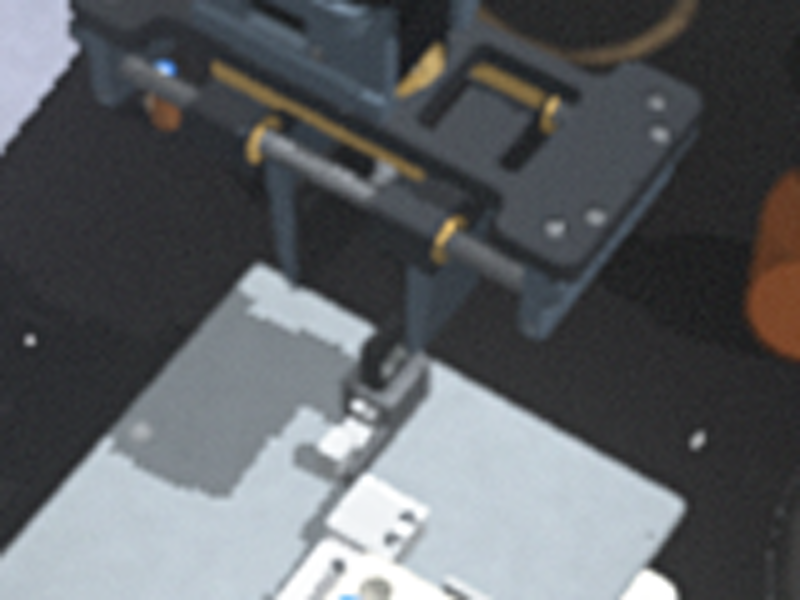

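```bash
python3 -m creep '[{"tx":0.01,"ty":-0.02,"tz":0.7,"wx":0,"wy":0,"wz":0,"gripper":45},{"tx":0.01,"ty":-0.02,"tz":1.4,"wx":0,"wy":0,"wz":0,"gripper":45},{"tx":0.01,"ty":-0.02,"tz":1.85,"wx":0,"wy":0,"wz":0,"gripper":45},{"tx":0.01,"ty":-0.02,"tz":1.9,"wx":0,"wy":0,"wz":0,"gripper":45},{"tx":0.01,"ty":-0.02,"tz":1.9,"wx":0,"wy":0,"wz":0,"gripper":45},{"tx":0.01,"ty":-0.02,"tz":1.9,"wx":0,"wy":0,"wz":0,"gripper":45}]';  python3 -c "
from h import *
import json
plan([.5753,.0675,.101],-6.82)
cap('wrist','w19.png');crop('w19.png','w19a.png',200,150,440,310);cap('scene','c19.png');crop('c19.png','c19a.png',280,140,440,260)"
```

```text
time_s: 23.4
position: [0.5765, 0.0672, 0.1049]
eef_rot: [[0.993, -0.119, 0.001], [-0.119, -0.993, 0.0], [0.001, -0.0, -1.0]]
contact_force: [-0.5, 0.2, -0.4]
opening: 0.0412
cur [0.5765 0.0672 0.1049] toolx ang -6.82 q [  4.3  21.6 116.   -0.   42.4  11.2] F [-0.5  0.2 -0.4] open 0.0412 t 23.4
units t [-0.051 -0.007  0.156] w [-0.002 -0.01  -0.   ]
w19a.png 3.3333333333333335
c19a.png 5.0
```

View pics/w19a.png

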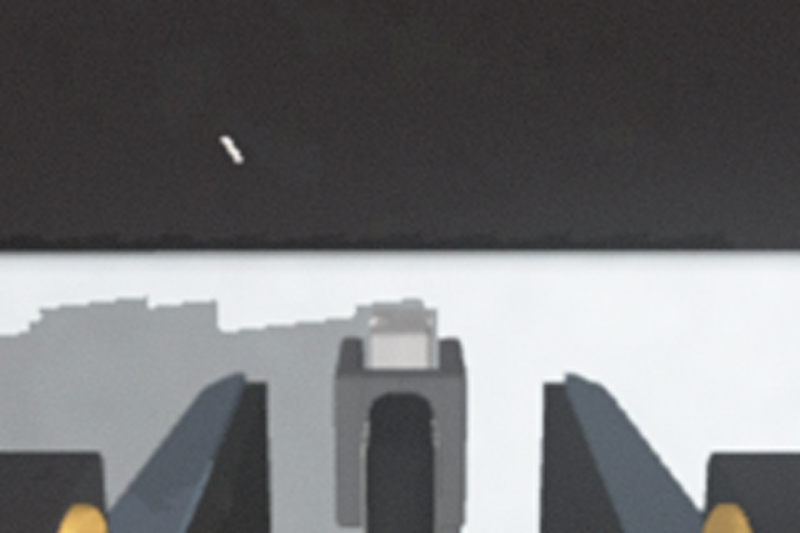

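View pics/c19a.png

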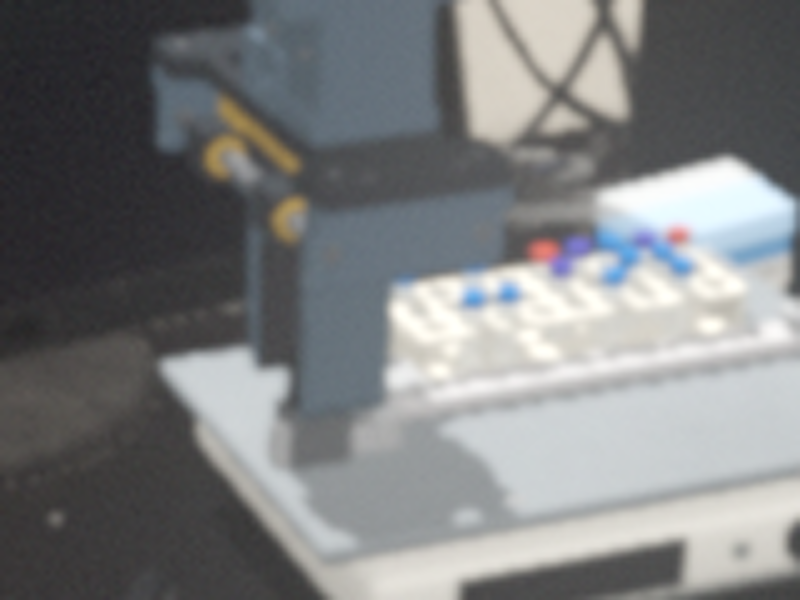

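```bash
python3 -m creep '[{"tx":-0.03,"ty":0,"tz":0.05,"wx":0,"wy":0,"wz":0,"gripper":45},{"tx":-0.03,"ty":0,"tz":0.05,"wx":0,"wy":0,"wz":0,"gripper":45},{"tx":-0.03,"ty":0,"tz":0.05,"wx":0,"wy":0,"wz":0,"gripper":30},{"tx":-0.03,"ty":0,"tz":0.05,"wx":0,"wy":0,"wz":0,"gripper":15},{"tx":-0.03,"ty":0,"tz":0.05,"wx":0,"wy":0,"wz":0,"gripper":0},{"tx":-0.03,"ty":0,"tz":0.05,"wx":0,"wy":0,"wz":0,"gripper":0},{"tx":-0.03,"ty":0,"tz":0.05,"wx":0,"wy":0,"wz":0,"gripper":0},{"tx":-0.03,"ty":0,"tz":0.05,"wx":0,"wy":0,"wz":0,"gripper":0}]'
```

```text
time_s: 24.3
position: [0.5753, 0.0675, 0.1029]
eef_rot: [[0.993, -0.118, -0.0], [-0.118, -0.993, -0.0], [-0.0, 0.0, -1.0]]
contact_force: [0.7, 0.0, -0.9]
opening: 0.0097
```

```bash
python3 -m creep '[{"tx":0,"ty":0,"tz":-0.1,"wx":0,"wy":0,"wz":0,"gripper":0},{"tx":0,"ty":0,"tz":-0.2,"wx":0,"wy":0,"wz":0,"gripper":0},{"tx":0,"ty":0,"tz":-0.3,"wx":0,"wy":0,"wz":0,"gripper":0},{"tx":0,"ty":0,"tz":-0.43,"wx":0,"wy":0,"wz":0,"gripper":0},{"tx":0,"ty":0,"tz":-0.43,"wx":0,"wy":0,"wz":0,"gripper":0},{"tx":0,"ty":0,"tz":-0.43,"wx":0,"wy":0,"wz":0,"gripper":0}]'; python3 -c "
from h import *
import json
plan(np.array([.5753,.0675,.1135])+ (shw(0,-20)-shw(0,0)),-6.82)
cap('wrist','w20.png');crop('w20.png','w20a.png',200,150,440,310);cap('side','s20.png');crop('s20.png','s20a.png',260,200,380,300)"
```

```text
time_s: 24.9
position: [0.5754, 0.0674, 0.1139]
eef_rot: [[0.993, -0.119, 0.0], [-0.119, -0.993, -0.0], [0.0, -0.0, -1.0]]
contact_force: [-0.5, -0.6, -0.9]
opening: 0.0098
cur [0.5754 0.0674 0.1139] toolx ang -6.81 q [  4.4  20.7 116.   -0.   43.3  11.2] F [-0.5 -0.6 -0.9] open 0.0098 t 24.9
units t [-0.004  0.797  0.014] w [-0.    -0.002  0.003]
w20a.png 3.3333333333333335
s20a.png 6.0
```

View pics/w20a.png

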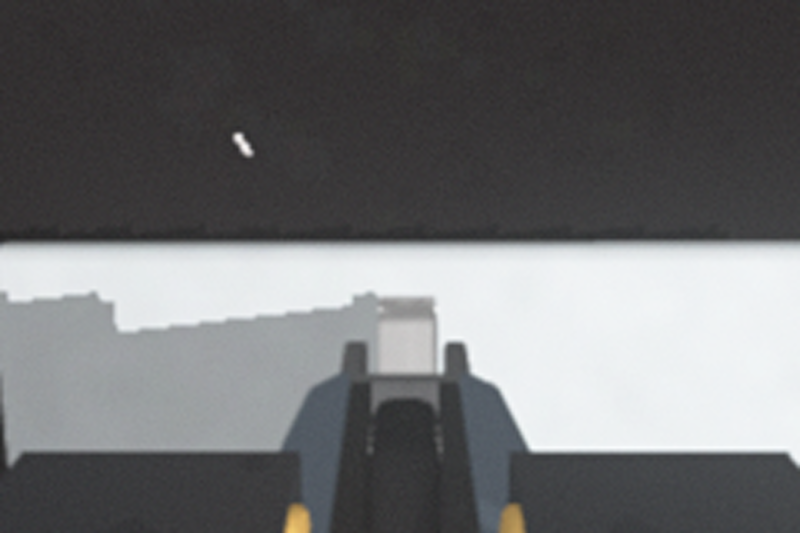

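View pics/s20a.png

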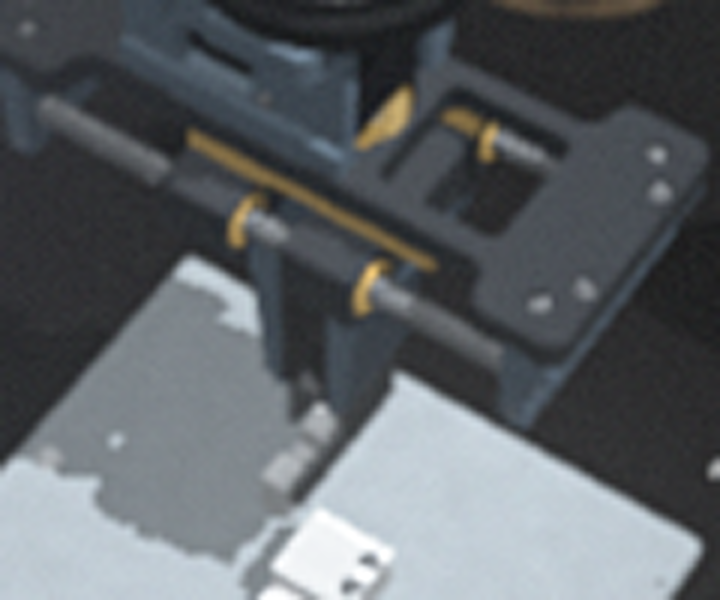

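```bash
python3 -m creep '[{"tx":0,"ty":0.1,"tz":0,"wx":0,"wy":0,"wz":0,"gripper":0},{"tx":0,"ty":0.2,"tz":0,"wx":0,"wy":0,"wz":0,"gripper":0},{"tx":0,"ty":0.3,"tz":0,"wx":0,"wy":0,"wz":0,"gripper":0},{"tx":0,"ty":0.4,"tz":0,"wx":0,"wy":0,"wz":0,"gripper":0},{"tx":0,"ty":0.4,"tz":0,"wx":0,"wy":0,"wz":0,"gripper":0}]';python3 -m creep '[{"tx":0,"ty":0.1,"tz":0,"wx":0,"wy":0,"wz":0,"gripper":0},{"tx":0,"ty":0.2,"tz":0,"wx":0,"wy":0,"wz":0,"gripper":0},{"tx":0,"ty":0.3,"tz":0,"wx":0,"wy":0,"wz":0,"gripper":0},{"tx":0,"ty":0.4,"tz":0,"wx":0,"wy":0,"wz":0,"gripper":0},{"tx":0,"ty":0.4,"tz":0,"wx":0,"wy":0,"wz":0,"gripper":0},{"tx":0,"ty":0.4,"tz":0,"wx":0,"wy":0,"wz":0,"gripper":0}]'; python3 -c "
from h import *
import json
plan(np.array([.5753,.0675,.1029])+ (shw(0,-20)-shw(0,0)),-6.82)"
```

```text
time_s: 25.5
position: [0.5742, 0.0572, 0.1137]
eef_rot: [[0.993, -0.119, -0.0], [-0.119, -0.993, -0.0], [-0.0, 0.0, -1.0]]
contact_force: [1.5, 0.5, -1.5]
opening: 0.0096
time_s: 26.1
position: [0.573, 0.0475, 0.1137]
eef_rot: [[0.993, -0.119, -0.0], [-0.119, -0.993, 0.0], [-0.0, 0.0, -1.0]]
contact_force: [0.8, 0.0, -1.1]
opening: 0.0098
cur [0.573  0.0475 0.1137] toolx ang -6.82 q [  2.4  20.4 116.5   0.   43.1   9.2] F [ 0.8  0.  -1.1] open 0.0098 t 26.1
units t [-0.    -0.005  0.433] w [0.    0.001 0.001]
```

Lateral 20 mm reached exactly. Lowering in small steps, feeling for the notch floor.

```bash
python3 -m creep '[{"tx":0,"ty":0,"tz":0.06,"wx":0,"wy":0,"wz":0,"gripper":0},{"tx":0,"ty":0,"tz":0.12,"wx":0,"wy":0,"wz":0,"gripper":0},{"tx":0,"ty":0,"tz":0.16,"wx":0,"wy":0,"wz":0,"gripper":0},{"tx":0,"ty":0,"tz":0.16,"wx":0,"wy":0,"wz":0,"gripper":0}]'|grep -E "pos|force";python3 -m creep '[{"tx":0,"ty":0,"tz":0.06,"wx":0,"wy":0,"wz":0,"gripper":0},{"tx":0,"ty":0,"tz":0.12,"wx":0,"wy":0,"wz":0,"gripper":0},{"tx":0,"ty":0,"tz":0.12,"wx":0,"wy":0,"wz":0,"gripper":0}]'|grep -E "pos|force"
```

```text
position: [0.5728, 0.0476, 0.1095]
contact_force: [1.2, -1.0, -0.9]
position: [0.5729, 0.0476, 0.1065]
contact_force: [-0.3, -0.1, -1.1]
```

```bash
python3 -m creep '[{"tx":0,"ty":0,"tz":0.06,"wx":0,"wy":0,"wz":0,"gripper":0},{"tx":0,"ty":0,"tz":0.1,"wx":0,"wy":0,"wz":0,"gripper":0},{"tx":0,"ty":0,"tz":0.1,"wx":0,"wy":0,"wz":0,"gripper":0}]'|grep -E "pos|force";python3 -m creep '[{"tx":0,"ty":0,"tz":0.04,"wx":0,"wy":0,"wz":0,"gripper":0},{"tx":0,"ty":0,"tz":0.04,"wx":0,"wy":0,"wz":0,"gripper":0},{"tx":0,"ty":0,"tz":0.04,"wx":0,"wy":0,"wz":0,"gripper":0}]'|grep -E "pos|force"
```

```text
position: [0.5729, 0.0476, 0.1041]
contact_force: [0.2, -0.9, -0.6]
position: [0.573, 0.0476, 0.1033]
contact_force: [0.0, 0.8, -0.7]
```

```bash
for i in 1 2; do python3 -m creep '[{"tx":0,"ty":0,"tz":0.02,"wx":0,"wy":0,"wz":0,"gripper":0},{"tx":0,"ty":0,"tz":0.02,"wx":0,"wy":0,"wz":0,"gripper":0}]'|grep -E "pos|force"; done
```

```text
position: [0.5731, 0.0476, 0.1029]
contact_force: [-0.8, -0.8, 1.9]
position: [0.5732, 0.0476, 0.1028]
contact_force: [-3.7, 0.5, 10.7]
```

```bash
python3 -m creep '[{"tx":0,"ty":0,"tz":-0.03,"wx":0,"wy":0,"wz":0,"gripper":0},{"tx":0,"ty":0,"tz":-0.03,"wx":0,"wy":0,"wz":0,"gripper":15},{"tx":0,"ty":0,"tz":-0.03,"wx":0,"wy":0,"wz":0,"gripper":40},{"tx":0,"ty":0,"tz":-0.03,"wx":0,"wy":0,"wz":0,"gripper":40},{"tx":0,"ty":0,"tz":-0.03,"wx":0,"wy":0,"wz":0,"gripper":40},{"tx":0,"ty":0,"tz":-0.8,"wx":0,"wy":0,"wz":0,"gripper":40},{"tx":0,"ty":0,"tz":-1.8,"wx":0,"wy":0,"wz":0,"gripper":40},{"tx":-1,"ty":0.8,"tz":-2.8,"wx":0,"wy":0,"wz":0,"gripper":40},{"tx":-2,"ty":1.6,"tz":-2.8,"wx":0,"wy":0,"wz":0,"gripper":40},{"tx":-2,"ty":1.6,"tz":-2.8,"wx":0,"wy":0,"wz":0,"gripper":40},{"tx":-2,"ty":1.6,"tz":-2.8,"wx":0,"wy":0,"wz":0,"gripper":40}]'; python3 -c "
from h import *
import json;json.dump({k:np.array(v).tolist() for k,v in sense().items()},open('st_w21.json','w'))
cap('wrist','w21.png');crop('w21.png','w21a.png',270,40,570,280);cap('side','s21.png');crop('s21.png','s21a.png',220,230,400,395);cap('scene','c21.png');crop('c21.png','c21a.png',300,165,480,285)"
```

```text
time_s: 28.9
position: [0.5186, 0.0136, 0.1725]
eef_rot: [[0.993, -0.119, 0.001], [-0.119, -0.993, 0.0], [0.001, -0.0, -1.0]]
contact_force: [-0.0, 0.9, 0.2]
opening: 0.0362
w21a.png 2.5
s21a.png 3.6363636363636362
c21a.png 4.444444444444445
```

View pics/w21a.png

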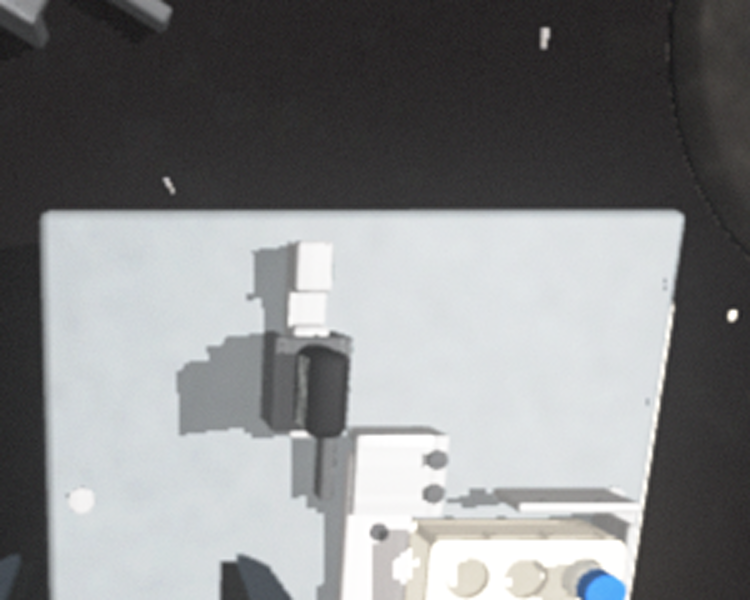

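View pics/s21a.png

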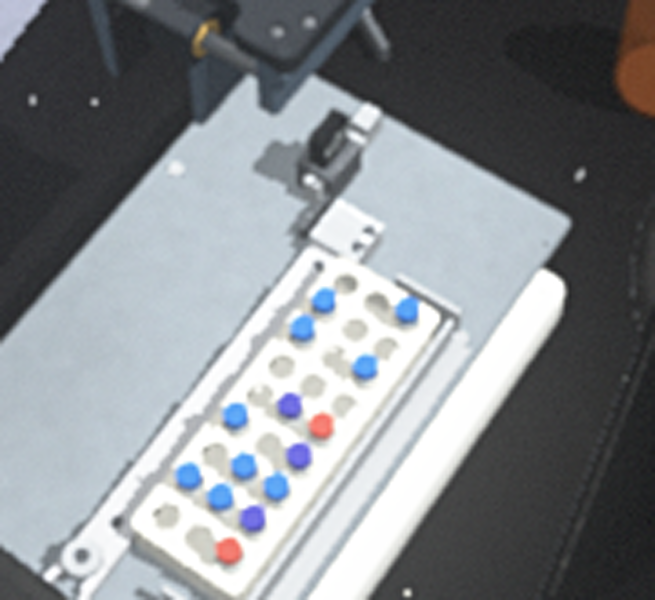

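View pics/c21a.png

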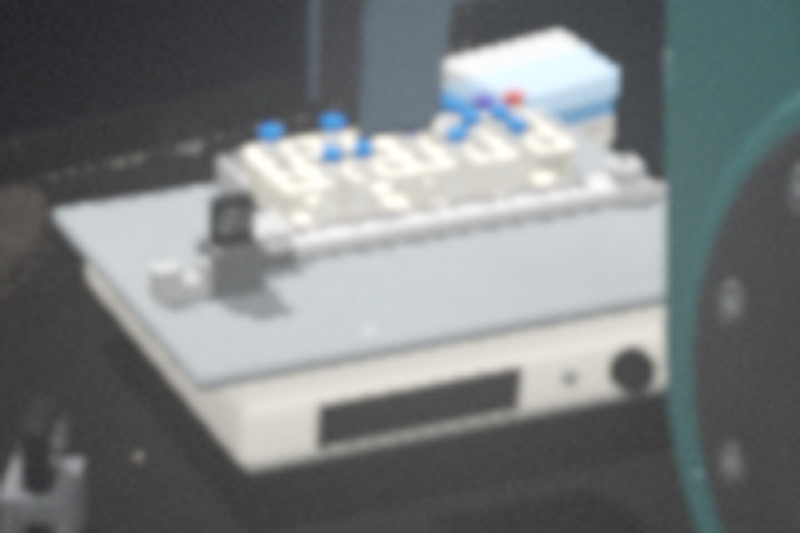

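```bash
python3 -c "
from h import *
plan(shw(30,-70,.24),-6.82)"
```

```text
cur [0.5193 0.0141 0.1721] toolx ang -6.79 q [ -1.   10.4 121.8   0.   47.8   5.8] F [0.4 0.7 0.6] open 0.0369 t 29.05
units t [ 3.569  5.117 -2.714] w [-0.001 -0.002  0.005]
```

```bash
python3 -m creep '[{"tx":0,"ty":0,"tz":-1.5,"wx":0,"wy":0,"wz":0,"gripper":40},{"tx":1,"ty":1.3,"tz":-2.7,"wx":0,"wy":0,"wz":0,"gripper":40},{"tx":2,"ty":2.6,"tz":-2.7,"wx":0,"wy":0,"wz":0,"gripper":40},{"tx":3,"ty":3.9,"tz":-2.7,"wx":0,"wy":0,"wz":0,"gripper":40},{"tx":3.57,"ty":5.1,"tz":-2.7,"wx":0,"wy":0,"wz":0,"gripper":40},{"tx":3.57,"ty":5.1,"tz":-2.7,"wx":0,"wy":0,"wz":0,"gripper":40},{"tx":3.57,"ty":5.1,"tz":-2.7,"wx":0,"wy":0,"wz":0,"gripper":40},{"tx":3.57,"ty":5.1,"tz":-2.7,"wx":0,"wy":0,"wz":0,"gripper":40}]'; python3 -c "
from h import *
import json;json.dump({k:np.array(v).tolist() for k,v in sense().items()},open('st_w22.json','w'))
cap('wrist','w22.png')"
```

```text
time_s: 29.85
position: [0.592, -0.1226, 0.2393]
eef_rot: [[0.993, -0.118, -0.001], [-0.118, -0.993, 0.0], [-0.001, -0.0, -1.0]]
contact_force: [0.1, 0.1, -0.3]
opening: 0.0363
```

View pics/w22.png

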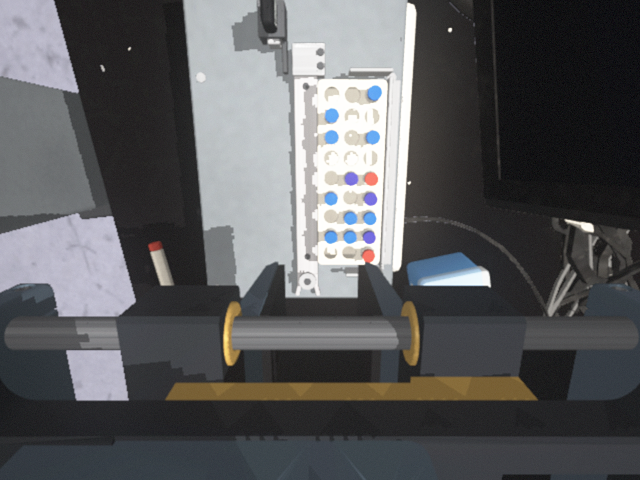

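```bash
python3 -c "
from h import *
crop('w22.png','w22a.png',250,0,420,128);crop('w22.png','w22b.png',270,170,430,300)"
```

```text
w22a.png 4.6875
w22b.png 4.615384615384615
```

View pics/w22a.png

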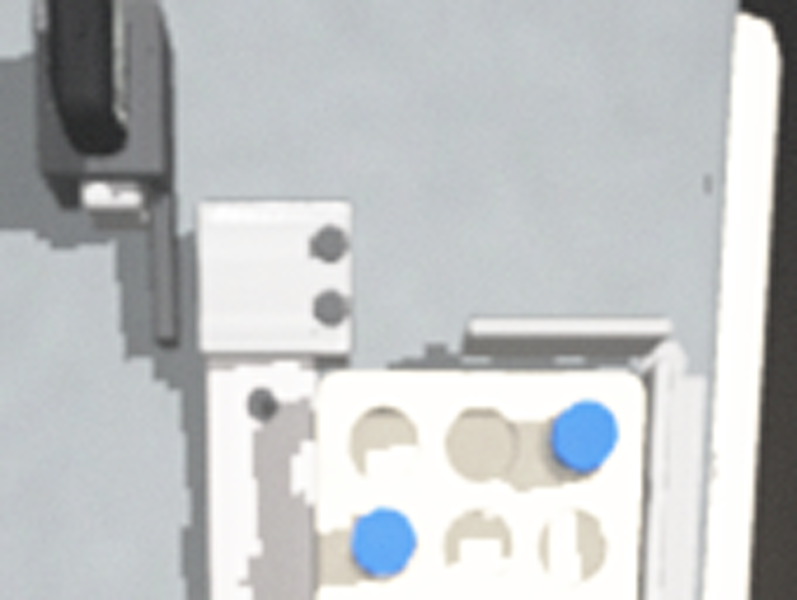

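View pics/w22b.png

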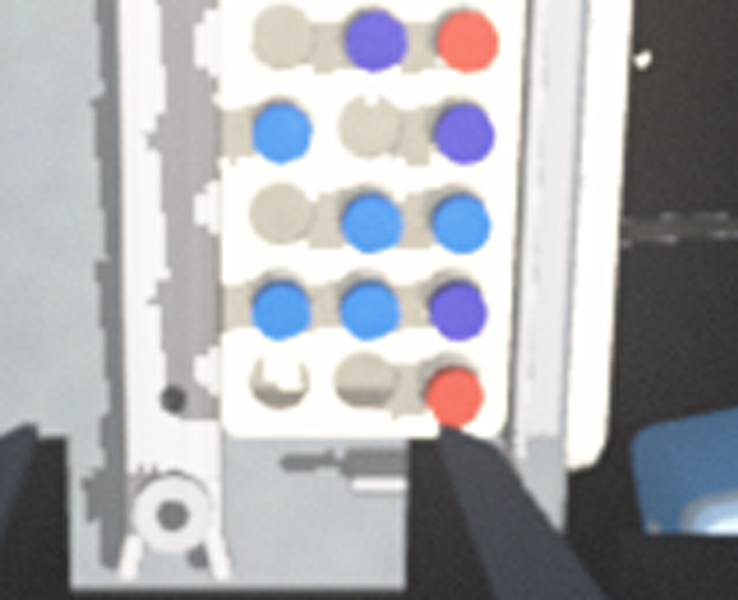

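```bash
python3 - <<'E'
from h import *
import json
st=json.load(open('st_w22.json'))
t=np.radians(-6.82);A=np.array([[np.cos(t),-np.sin(t)],[np.sin(t),np.cos(t)]])
a=lambda u,v:(250+u/4.6875,v/4.6875)
b=lambda u,v:(270+u/4.6154,170+v/4.6154)
post=np.array(atz('wrist',*b(173,517),.075,st)[:2])
for l,p,z in [('rack f L',a(317,420),.096),('rack f L2',a(317,580),.096),('rack f R',b(222,110),.096),('rack f R2',b(222,400),.096),('rack b L',a(645,450),.096),('rack b R',b(508,400),.096),('rack endL',a(450,368),.096),('rack end R',b(300,437),.096),('hole L',a(262,404),.066),('hole R',b(173,399),.066),('bar f L',a(208,400),.066),('bar f L3',a(208,590),.066),('bar f R',b(122,100),.066),('bar f R2',b(127,440),.066),('roof fR',a(203,352),.074),('roof fL',a(198,203),.074),('liptop L',a(660,400),.078),('liptop R',b(515,400),.078),('slide top',a(92,120),.104),('tongue end',a(168,345),.068)]:
    q=atz('wrist',*p,z,st)[:2]; print(l,np.round(((q-post)@A)*1e3+[15,-120],1))
E
```

```text
rack f L [24.9 45.1]
rack f L2 [24.9 20.3]
rack f R [ 25.2 -34.5]
rack f R2 [ 25.2 -88.6]
rack b L [78.7 40.6]
rack b R [ 78.5 -88.5]
rack endL [46.5 52.9]
rack end R [ 39.8 -95.8]
hole L [14.8 52. ]
hole R [ 14.9 -97.6]
bar f L [ 5.1 52.7]
bar f L3 [ 4.5 20.2]
bar f R [  5.4 -36.4]
bar f R2 [   5.3 -106.5]
roof fR [ 5.  59.2]
roof fL [ 4.5 82.5]
liptop L [84.  50.9]
liptop R [ 83.  -94.1]
slide top [-9.2 86.4]
tongue end [-1.6 61.3]
```

```bash
python3 -c "
from h import *
im=cap('scene','c23.png')
print(sense()['contact_force'],sense()['qd'])
a=cv2.imread('pics/scene0.png').astype(int)
d=np.abs(im[:,:,::-1].astype(int)-a).mean(2)
for n,(x0,y0,x1,y1) in dict(bottle=(240,200,272,256),jar=(172,312,206,352),vial=(322,292,338,316)).items(): print(n,d[y0:y1,x0:x1].mean())
print(job_done())"
```

```text
[-0.34333299  0.88480521  0.19663773] [-0.0422795  -0.34754218 -0.03416373 -0.0968399  -0.03714424 -0.06590284]
bottle 2.7100074404761907
jar 1.707598039215686
vial 1.853298611111111
the job is handed in; nothing more can be done
None
```

The rack is clamped and the job is handed in, at about 30 s of the 64 s allowed; handing in gives no verdict. I hooked the bar on the post with its plain end about 30° out, because the rack left little room at 25°. I then swung it home under the keeper from the front, and moved the lock slide one notch toward the keeper.

**Felt stops:** The slot bottom stopped the bar at about 10 N. The bar stopped in the keeper at about 18 N sideways, plus about 16 N upward on the tool that I did not explain. The slide met its notch floor at about 11 N, at the same height as in the open notch (within 0.1 mm).

**Last picture checks, in shaker coordinates:**

| Item | Measured | Wanted |
|---|---|---|
| Bar centreline | x about 14.9 mm, within about 0.3° of the y axis | x 15 mm, within 1.7° (0.03 rad) |
| Post to slot | about 1–2 mm (rough estimate) | under 5 mm |
| Rack | front face at x about 25 mm, so its middle at about 53 mm; square to within about 0.2° | x 51–58 mm |
| Slide | y about 97–98 mm, from the tongue tip | y 94–102 mm |

- **Left as found:** the bottle, jar and vial look unchanged against the first scene picture, and the gripper is clear of everything.
- **Disagreement:** the rack's back edge measured 78.6 mm, where a 56 mm rack with its front at 25 mm would put it at 81. I took this to be its rounded edge.

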